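Nest the emptied fruit baskets for the wash

TASK

Nest the four empty fruit baskets into one upright stack, standing squarely in the middle of the teal drip tray ready for the wash: deepest at the bottom, so red, then blue, then white, and the shallow yellow one on top, each lined up with the one below and fully home, rim resting on rim. Leave the basket of persimmons, the persimmon on the scale and the label roll where they are.

Things in the scene. Friction and masses are not known exactly. Their poses are not given: they have to be found in the camera images.
- red_center (a point): Deep red plastic fruit basket, empty, 94 mm high, about 110 g; this point is its centre, 47 mm above its foot and 47 mm below its rim. z is up. The four empties share one rim: 150 mm (body y, the long way) by 110 mm (body x), a flat upright band 10 mm thick and 32 mm high all round; below it a slotted body set in 13 mm from the rim's outside, tapering to a flat foot 104 x 64 mm. Floor 4 mm thick, open inside, so a finger can go down inside the rim.
- blue_center (a point): Blue plastic basket, empty, 80 mm high, also about 110 g; same rim, shape and axes as the red one. The point is its centre, 40 mm above the foot and 40 mm below the rim. A basket put into a deeper one slides in by its taper, with 13 mm to spare at first and 3 mm all round at the end, until the underside of its rim band rests on the lower rim; its rim is then 32 mm above the lower one.
- white_center (a point): White plastic basket, empty, 66 mm high, about 110 g; same rim, shape and axes as the red one. The point is its centre, 33 mm above the foot and 33 mm below the rim.
- yellow_center (a point): Yellow plastic basket, empty, the shallowest, 54 mm high, about 110 g; same rim, shape and axes as the red one. The point is its centre, 27 mm above the foot and 27 mm below the rim.
- drip_tray: Shallow teal drip tray, fixed to the bench, 170 mm (its y) by 130 mm (its x), with an 11 mm edge, 4 mm thick; origin at the middle of its underside. Its draining ribs, on which a basket stands, are 6 mm above the bench.
- full_basket: Green basket filled with orange persimmons, rim 80 mm high and fruit to about 85 mm, same rim outline as the empties, 0.75 kg, loose; origin at the middle of its foot. Not part of the job.
- scale: White bench scale with a pale blue pan, 145 mm (x) by 165 mm (y), 39 mm high, fixed; origin at the middle of its underside, pan centre 18 mm towards +x. Not part of the job.
- scale_fruit: One orange persimmon, 52 mm across and 43 mm high, loose on the scale's pan; origin at the middle of its underside. Not part of the job.
- label_roll: Roll of blank white labels lying flat, 90 mm across, 40 mm high, loose, at the right-hand edge; origin at the middle of its underside. Not part of the job.
There are look-alikes about, which are no part of the job. What is shaped like the part that bears white_center but pink is not meant.

How it is judged:
By the outcome, as a careful person would: the job done as asked, in the order asked, and still so for the second after the job is handed in, with the robot touching nothing.
It also fails if it takes over 120 s, if anything falls off the work surface, if the arm or the gripper's body presses on something with over 40 N, if the wrist force passes 120 N, or if a joint passes its speed limit or range.

ROBOT

A 6-joint arm with a two-finger parallel gripper is mounted at the origin on the work surface. World frame = base frame: x ahead of the robot, y to its left, z up, the work surface at z = 0. Lengths are in m, angles in rad, forces in N, time in s.
With the tool pointing down it reaches from about 0.375 to 0.975 m from the base axis. Payload 3.8 kg.
Tool frame: the origin (TCP) lies between the finger pads; the fingertips stand 17 mm ahead of it and the grasp point (between the pads) lies 2 mm behind it; y points along the fingers, z is the direction in which the jaws open and shut, and the axes are right-handed (so a half turn about y gives the same grasp; the last joint's range is limited). The gripper opens to 85 mm and grips with 20 to 120 N. Pads are 22 mm wide; open, the fingers measure 114 mm over their backs; the gripper's body (76 mm by 85 mm) begins 54 mm behind the grasp point. The pads swing forward as they close: fully open they stand 13 mm farther back than shut.
Start: joints at [-1.229, 0.264, 1.604, -0, 1.274, -0.037], TCP at [0.25, -0.627, 0.248] pointing down, gripper open.
Joint ranges: [-2.63, 2.63], [-0.94, 2.18], [0.31, 2.57], [-1.31, 4.45], [0, 2.66], [-2.55, 2.55]. Speed limits (rad/s): [2.57, 2.57, 3.14, 3.14, 3.14, 3.14].

INTERFACE

Orientations are given as a rotation vector (axis times angle).
In Python, from workcell import bot, eyes, nets gives the robot as it stands. The module is installed in compiled form; this text tells all that it offers.
- The arm moves only by the tool jog_arm, never from a script. Its arguments are lists of equal length, an entry for each row: "turn": the turn, a rotation vector about the tool's x, y, z in rad, a list of three; "slide": the shift along the tool's x, y, z in mm, a list of three; "grip": the opening in per cent of the stroke, from 0 (shut) to 100 (fully open). A call has 1 to 5 rows; each row shifts and turns the commanded pose from where the row before left it, along the tool's axes as they then stand; what a row does not reach is not made up. A row lasts 1/10 s, in which the tool goes at most 50 mm and 8.59 degrees, less where a joint would pass 70% of its speed; a pose out of reach is approached as far as the arm can. A call with a gripper value outside its range is refused whole. The fingers move at their own pace and stop on an object; "newtons" is the grip in N (left out, the last holds). Time passes only in rows, so rows that do not move let the fingers close. It gives the time, the measured TCP pose, the force and the opening at its end, in the units of the state.
- bot.read_state(): the state, without advancing time (a new reading comes with each control period).
- eyes.read_camera(name): name is "scene" or "top" or "wrist"; returns a dict with "img" (400x640x3 uint8, red, green, blue), "depth" (400x640 float32, m along the optical axis (not along the pixel's ray), 0 where there is no reading), "intrinsics" (3x3 intrinsics, pixels), "distortion" ([k1, k2, p1, p2, k3] as OpenCV has them; the pictures are not rectified), "position" and "rotation" of the camera in the world. Camera axes: x right, y down, z forward; pixel columns grow to the right and rows downward; lengths in m; the calibration is good to about 2 mm. A picture is of the moment at which its call begins.
- bot.finish_job(): hands the job in, once; it reports no verdict.
Trained networks look in a picture, given as the dict that the camera call returned (one of the last four; its "shot" number tells which), for a name from the list of things; names that differ only in an ending like _2 or _b are one class to them, and where a whole thing is asked for, a point or a joint stands for the part that bears it (a point fixed in the world has none). Each returns a list of dicts, best first, with "conf" (0 to 1); they miss things now and then, are a little off and sometimes report something else, mostly with a low value. They report only what shows in the picture. A call takes as long as a camera call. They do not tell look-alikes from the thing itself.
- nets.search_frame(thing, picture): "xyz" ([x, y, z] in m, in the coordinates of the camera as it stood for that picture, good to about 4 mm: the middle of the surface that is visible of it).
The state is a dict: "time": time; "q": joint angles; "joint_vel": joint speeds; "joint_torque": joint torques, N m; "tool_pos": TCP position; "tcp_rot": TCP orientation; "wrist_force": force on the tool from outside, world axes, zero at the start; "torque": the same for the moment, N m; "width": opening from 0.0 (shut) to 1.0 (fully open).
Only numpy, scipy, OpenCV 4.12 (cv2) and the standard library are available. Lean on these libraries where they do the work, as an engineer would, in place of code of your own. Each camera call takes 0.05 s, during which the arm holds its last target.

## Working session

There is one attempt and no reset: what is moved stays moved. The work goes in short steps, Python scripts to look and compute and a tool call to move; the robot and the scene stay as the last step left them, time stands still between calls to the robot, and variables do not carry over. Pictures are saved under pics/ and viewed, and the job is handed in when it is done.

Besides the shell and the picture viewer there is one more tool, called after "Emit:" in YAML: its name, and indented under it one key for each argument. jog_arm: Moves the arm, as the interface text tells. Its arguments: {"type":"object","properties":{"turn":{"type":"array"},"slide":{"type":"array"},"grip":{"type":"array"},"newtons":{"type":"number"}},"required":["turn","slide","grip"]}

```bash
mkdir -p pics; ls; cat > h.py <<'E'
import numpy as np, cv2
from scipy.spatial.transform import Rotation as R
from workcell import bot, eyes, nets
def save(im,n): cv2.imwrite('pics/'+n,cv2.cvtColor(im,cv2.COLOR_RGB2BGR))
def Rm(c):
    r=np.array(c['rotation'],float)
    return r if r.shape==(3,3) else R.from_rotvec(r).as_matrix()
def w(c,p): return Rm(c)@np.array(p)+np.array(c['position'])
def cloud(c):
    h,wd=c['depth'].shape
    u,v=np.meshgrid(np.arange(wd),np.arange(h))
    pts=np.stack([u,v],-1).reshape(-1,1,2).astype(np.float64)
    n=cv2.undistortPoints(pts,np.array(c['intrinsics'],float),np.array(c['distortion'],float)).reshape(h,wd,2)
    d=c['depth'].astype(float)
    P=np.dstack([n[...,0]*d,n[...,1]*d,d])
    W=P@Rm(c).T+np.array(c['position']); W[d==0]=np.nan
    return W
E
python3 - <<'E'
from h import *
s=bot.read_state(); print(s)
for n in ['scene','top']:
    c=eyes.read_camera(n); save(c['img'],n+'0.png'); print(n,c['position'],c['rotation'],c['intrinsics'])
    for t in ['red_center','blue_center','white_center','yellow_center','drip_tray']:
        for r in nets.search_frame(t,c)[:3]: print(t,r['conf'],w(c,r['xyz']).round(3))
E
```

```text
pics
{'time': 0.0, 'q': array([-1.22892204e+00,  2.64785989e-01,  1.60537678e+00,  1.34429920e-06,
        1.27370272e+00, -3.68968912e-02]), 'joint_vel': array([-1.78675209e-03, -7.14480753e-04,  7.22251728e-04, -8.70984608e-05,
       -1.58504927e-03, -2.59309819e-04]), 'joint_torque': array([-2.85460419e-04, -5.15112269e+01, -3.67309177e+01, -5.21124025e-05,
        1.30571725e-02,  7.18344424e-07]), 'tool_pos': array([ 0.24936818, -0.62649998,  0.24693836]), 'tcp_rot': array([-0.38646774,  2.01664982, -2.01204188]), 'wrist_force': array([ 0.5379445 ,  0.21194357, -0.83288836]), 'torque': array([ 0.01571017, -0.01390187,  0.02777336]), 'width': 1.0023251170591858}
scene [ 0.83372523 -0.76293547  1.21020091] [-2.45172269 -0.66950652  0.22587216] [[499.9054697    0.         311.35822116]
 [  0.         499.9054697  200.16157113]
 [  0.           0.           1.        ]]
red_center 0.87 [ 0.573 -0.333  0.07 ]
blue_center 0.89 [0.586 0.346 0.061]
white_center 0.72 [ 0.163 -0.312  0.045]
white_center 0.69 [0.437 0.009 0.047]
white_center 0.56 [0.165 0.308 0.043]
yellow_center 0.69 [ 0.629 -0.118  0.03 ]
yellow_center 0.39 [ 0.574 -0.335  0.071]
yellow_center 0.28 [0.435 0.011 0.048]
drip_tray 0.68 [0.4   0.275 0.005]
top [ 0.24016369 -0.07135929  1.33275696] [-2.17747531  2.14751387 -0.12370223] [[403.19876868   0.         319.02649423]
 [  0.         403.19876868 199.66239602]
 [  0.           0.           1.        ]]
red_center 0.59 [ 0.593 -0.358  0.063]
blue_center 0.91 [0.592 0.34  0.045]
white_center 0.78 [ 0.166 -0.332  0.04 ]
white_center 0.61 [0.166 0.308 0.039]
white_center 0.58 [0.441 0.005 0.038]
yellow_center 0.63 [ 0.639 -0.124  0.022]
drip_tray 0.87 [0.395 0.284 0.001]
```

View pics/scene0.png

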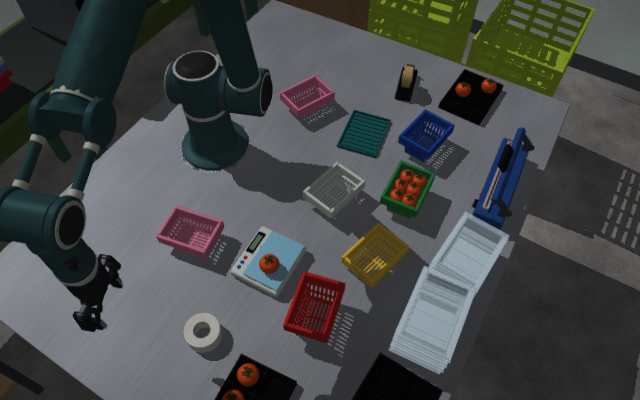

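View pics/top0.png

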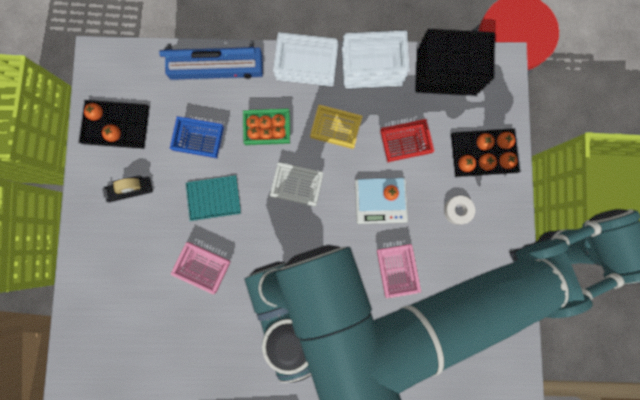

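The scene shows red at pixel (315,307), blue at (427,135), white at (335,189) and yellow at (375,254), all upright. The teal tray is at (364,133), and two pink look-alikes are at (307,97) and (190,230). Next I'll fit the rims.

```bash
cat >> h.py <<'E'
def fit(c,W,ctr,zlo,zhi,r=0.11,colf=None):
    m=(np.hypot(W[...,0]-ctr[0],W[...,1]-ctr[1])<r)&(W[...,2]>zlo)&(W[...,2]<zhi)
    if colf is not None:
        hsv=cv2.cvtColor(c['img'],cv2.COLOR_RGB2HSV); m&=colf(hsv)
    P=W[m]
    if len(P)<20: return None
    rc=cv2.minAreaRect((P[:,:2]*1000).astype(np.float32))
    (cx,cy),(a,b),ang=rc
    if a>b: ang+=90; a,b=b,a   # ang = direction of short side (body x)
    ang=(ang+90)%180-90
    return len(P),round(cx,1),round(cy,1),round(a,1),round(b,1),round(ang,1),round(np.median(P[:,2]),4)
sat=lambda lo,hi:(lambda h:(h[...,0]>=lo)&(h[...,0]<=hi)&(h[...,1]>90))
red=lambda h:((h[...,0]<8)|(h[...,0]>172))&(h[...,1]>120)
COL=dict(red=red,blue=sat(100,130),yellow=sat(15,32),white=lambda h:h[...,1]<60,tray=sat(75,98))
H=dict(red=.094,blue=.080,white=.066,yellow=.054,tray=.011)
E
python3 - <<'E'
from h import *
print(R.from_rotvec(bot.read_state()['tcp_rot']).as_matrix().round(3))
C=dict(red=(.585,-.345),blue=(.59,.343),white=(.44,.007),yellow=(.635,-.12),tray=(.397,.28))
for n in ['scene','top']:
    c=eyes.read_camera(n);W=cloud(c)
    for k,v in C.items():
        print(n,k,fit(c,W,v,H[k]-.006,H[k]+.006,.12,COL[k]) , fit(c,W,v,H[k]-.03,H[k]+.006,.12,COL[k]) )
E
```

```text
[[-0.929  0.     0.37 ]
 [-0.37  -0.    -0.929]
 [-0.    -1.     0.   ]]
scene red (841, 582.5, -347.2, 111.2, 151.4, 12.8, np.float64(0.0949)) (1450, 582.5, -347.1, 111.4, 151.2, 12.6, np.float64(0.0919))
scene blue (462, 588.2, 324.1, 110.8, 157.3, -9.8, np.float64(0.0805)) (1000, 588.1, 323.2, 110.8, 159.2, -9.8, np.float64(0.0724))
scene white (573, 442.4, 0.6, 112.1, 152.7, -11.9, np.float64(0.066)) (1179, 442.7, 0.4, 112.8, 153.0, -11.4, np.float64(0.0592))
scene yellow (678, 637.8, -123.2, 110.9, 153.2, -13.9, np.float64(0.0549)) (1272, 637.6, -123.8, 110.9, 154.5, -13.9, np.float64(0.0493))
scene tray (977, 398.9, 281.8, 132.2, 181.6, 8.7, np.float64(0.0077)) (1598, 398.3, 281.7, 132.7, 181.8, 9.1, np.float64(0.006))
top red (386, 577.0, -344.5, 107.7, 147.0, 12.4, np.float64(0.0924)) (672, 577.0, -344.4, 108.1, 147.3, 12.8, np.float64(0.0896))
top blue (451, 582.9, 325.7, 110.4, 150.1, -9.0, np.float64(0.0779)) (786, 582.8, 325.7, 110.6, 150.0, -9.2, np.float64(0.0752))
top white (451, 437.3, 1.2, 110.1, 149.9, -12.1, np.float64(0.0645)) (689, 438.0, 0.9, 111.9, 150.1, -12.0, np.float64(0.0626))
top yellow (384, 632.3, -122.5, 110.4, 148.1, -14.4, np.float64(0.0525)) (671, 632.3, -122.4, 110.4, 148.3, -14.4, np.float64(0.0497))
top tray (529, 394.9, 280.6, 127.6, 165.7, 9.3, np.float64(0.0068)) (1899, 395.2, 281.6, 127.9, 167.9, 8.8, np.float64(0.003))
```

```bash
cat >> h.py <<'E'
import json
def plan(tx,ty,tz,az,N=None):
    """target TCP mm, azimuth deg of tool z; prints rows"""
    s=bot.read_state(); M=R.from_rotvec(s['tcp_rot']).as_matrix(); p=s['tool_pos']*1000
    az0=np.degrees(np.arctan2(M[1,2],M[0,2])); d=(az-az0+180)%360-180
    D=np.array([tx,ty,tz])-p
    print('t',round(s['time'],1),'pos',p.round(1),'az',round(az0,2),'tilt',(np.degrees(M[2,[0,2]])).round(2),'D',D.round(1),'daz',round(d,2),'F',s['wrist_force'].round(1),'w',round(s['width'],3))
    if N is None: N=int(max(1,np.ceil(np.linalg.norm(D)/42),np.ceil(abs(d)/7.5)))
    pos=p.copy(); a=az0; T=[];S=[]
    for i in range(N):
        k=N-i; A=np.radians(a); F=np.array([[np.sin(A),-np.cos(A),0],[0,0,-1],[np.cos(A),np.sin(A),0]])
        want=(np.array([tx,ty,tz])-pos)/k; sl=np.round(F@want,0); pos=pos+F.T@sl
        t=round(-np.radians((az-a+180)%360-180)/k,2); a-=np.degrees(t)
        T.append([0,float(t),0]);S.append(sl.astype(int).tolist())
    for i in range(0,N,5): print(json.dumps(dict(turn=T[i:i+5],slide=S[i:i+5])))
def tgt(cx,cy,ang,off=50,side=1):
    a=np.radians(ang); return cx+side*off*np.cos(a),cy+side*off*np.sin(a)
E
python3 - <<'E'
from h import *
x,y=tgt(580,-346,12.7); print(x,y)
plan(x,y,180,12.7)
E
```

```text
628.7767271972929 -335.0076897823581
t 0.7 pos [ 249.6 -627.2  248.3] az -68.3 tilt [0. 0.] D [379.2 292.2 -68.3] daz 81.0 F [-1.3  0.1  0.6] w 0.998
{"turn": [[0, -0.12, 0], [0, -0.12, 0], [0, -0.12, 0], [0, -0.12, 0], [0, -0.12, 0]], "slide": [[-38, 6, -11], [-39, 6, -6], [-40, 6, -2], [-40, 6, 3], [-39, 6, 8]]}
{"turn": [[0, -0.12, 0], [0, -0.12, 0], [0, -0.11, 0], [0, -0.12, 0], [0, -0.11, 0]], "slide": [[-38, 5, 13], [-36, 6, 17], [-34, 5, 21], [-31, 6, 25], [-28, 5, 29]]}
{"turn": [[0, -0.12, 0], [0, -0.11, 0]], "slide": [[-25, 6, 31], [-20, 5, 34]]}
```

Emit:
jog_arm:
  turn:
    - [0, -0.12, 0]
    - [0, -0.12, 0]
    - [0, -0.12, 0]
    - [0, -0.12, 0]
    - [0, -0.12, 0]
  slide:
    - [-38, 6, -11]
    - [-39, 6, -6]
    - [-40, 6, -2]
    - [-40, 6, 3]
    - [-39, 6, 8]
  grip: [45, 45, 45, 45, 45]
  newtons: 50

```text
time: 1.2
tool_pos: [0.4079, -0.5041, 0.2183]
tcp_rot: [-0.871, 1.627, -1.628]
wrist_force: [-0.0, -0.5, 0.5]
width: 0.451
```

Emit:
jog_arm:
  turn:
    - [0, -0.12, 0]
    - [0, -0.12, 0]
    - [0, -0.11, 0]
    - [0, -0.12, 0]
    - [0, -0.11, 0]
  slide:
    - [-38, 5, 13]
    - [-36, 6, 17]
    - [-34, 5, 21]
    - [-31, 6, 25]
    - [-28, 5, 29]
  grip: [45, 45, 45, 45, 45]

```text
time: 1.7
tool_pos: [0.5667, -0.3823, 0.1911]
tcp_rot: [-1.206, 1.214, -1.215]
wrist_force: [-0.4, 0.3, -0.0]
width: 0.45
```

Emit:
jog_arm:
  turn:
    - [0, -0.12, 0]
    - [0, -0.11, 0]
    - [0, 0, 0]
  slide:
    - [-25, 6, 31]
    - [-20, 5, 34]
    - [0, 0, 0]
  grip: [45, 45, 45]

```text
time: 2.0
tool_pos: [0.6318, -0.3313, 0.1792]
tcp_rot: [-1.305, 1.043, -1.042]
wrist_force: [-0.8, -0.4, -0.2]
width: 0.453
```

```bash
python3 - <<'E'
from h import *
x,y=tgt(580,-346,12.7)
plan(x,y,130,12.7)
c=eyes.read_camera('wrist');save(c['img'],'w1.png');W=cloud(c);print(c['position'])
print(fit(c,W,(.580,-.346),.080,.102,.13,red),np.nanmin(c['depth'][c['depth']>0]))
E
```

```text
t 2.0 pos [ 631.8 -331.3  179.2] az 12.85 tilt [-0.1   0.06] D [ -3.1  -3.7 -49.2] daz -0.15 F [-0.8 -0.4 -0.2] w 0.453
{"turn": [[0, 0.0, 0], [0, 0.0, 0]], "slide": [[1, 25, -2], [2, 24, -2]]}
[ 0.61338463 -0.25424766  0.304977  ]
(9230, 579.0, -344.7, 108.9, 148.6, 12.6, np.float64(0.0937)) 0.062716246
```

View pics/w1.png

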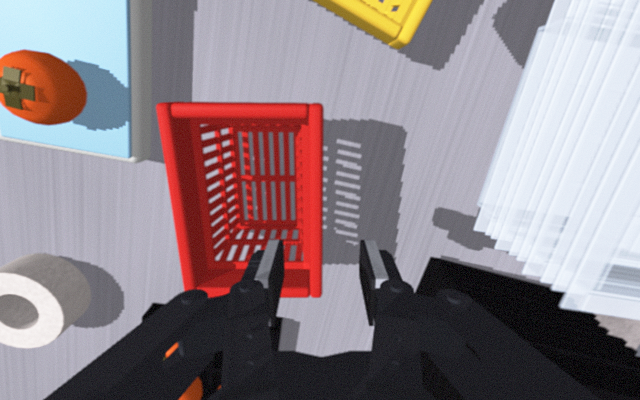

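The wrist view shows the fingers at columns ~275 and ~370, straddling the far red wall at column ~315. The fit agrees at (579,-345), so I'll descend.

Emit:
jog_arm:
  turn:
    - [0, 0, 0]
    - [0, 0, 0]
    - [0, 0, 0]
    - [0, 0, 0]
    - [0, 0, 0]
  slide:
    - [1, 25, -2]
    - [2, 25, -2]
    - [0, 21, 0]
    - [0, 20, 0]
    - [0, 0, 0]
  grip: [45, 45, 45, 45, 45]

```text
time: 2.55
tool_pos: [0.6219, -0.3387, 0.0855]
tcp_rot: [-1.305, 1.055, -1.043]
wrist_force: [-0.8, 0.7, -0.1]
width: 0.45
```

Emit:
jog_arm:
  turn:
    - [0, 0, 0]
    - [0, 0, 0]
    - [0, 0, 0]
    - [0, 0, 0]
    - [0, 0, 0]
  slide:
    - [0, 0, 0]
    - [0, 0, 0]
    - [0, 0, 0]
    - [0, 0, 0]
    - [0, 0, 0]
  grip: [0, 0, 0, 0, 0]

```text
time: 3.05
tool_pos: [0.6261, -0.3395, 0.0906]
tcp_rot: [-1.304, 1.045, -1.049]
wrist_force: [1.1, 0.2, 1.8]
width: 0.107
```

```bash
python3 - <<'E'
from h import *
plan(628,-335,230,12.7)
c=eyes.read_camera('scene');W=cloud(c);print(fit(c,W,(.580,-.346),.088,.100,.13,red)); save(c['img'][180:400,180:460],'s1.png')
E
```

```text
t 3.0 pos [ 626.1 -339.5   90.6] az 12.5 tilt [0.09 0.09] D [  1.9   4.5 139.4] daz 0.2 F [1.1 0.2 1.8] w 0.107
{"turn": [[0, -0.0, 0], [0, -0.0, 0], [0, -0.0, 0], [0, -0.0, 0]], "slide": [[-1, -35, 1], [-1, -35, 1], [-1, -35, 0], [-1, -34, 1]]}
(621, 579.2, -347.9, 110.6, 150.2, 12.3, np.float64(0.0951))
```

View pics/s1.png

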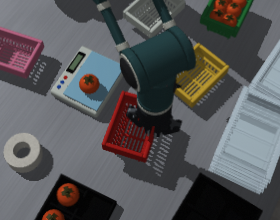

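Emit:
jog_arm:
  turn:
    - [0, 0, 0]
    - [0, 0, 0]
    - [0, 0, 0]
    - [0, 0, 0]
    - [0, 0, 0]
  slide:
    - [0, -20, 0]
    - [0, -35, 0]
    - [0, -40, 0]
    - [0, -45, 0]
    - [0, 0, 0]
  grip: [0, 0, 0, 0, 0]

```text
time: 3.6
tool_pos: [0.6291, -0.3412, 0.2389]
tcp_rot: [-1.302, 1.035, -1.059]
wrist_force: [0.2, 0.2, -0.1]
width: 0.103
```

```bash
python3 - <<'E'
from h import *
plan(446.9,286,230,8.9,20)
c=eyes.read_camera('scene');W=cloud(c);print(fit(c,W,(.580,-.346),.20,.255,.13,red)); save(c['img'][180:400,180:460],'s2.png')
E
```

```text
t 3.6 pos [ 629.1 -341.2  238.9] az 12.5 tilt [0.56 0.6 ] D [-182.2  627.2   -8.9] daz -3.6 F [ 0.2  0.2 -0.1] w 0.103
{"turn": [[0, 0.0, 0], [0, 0.0, 0], [0, 0.0, 0], [0, 0.0, 0], [0, 0.0, 0]], "slide": [[-33, 0, -2], [-33, 0, -2], [-33, 0, -2], [-33, 1, -2], [-32, 0, -2]]}
{"turn": [[0, 0.0, 0], [0, 0.0, 0], [0, 0.0, 0], [0, 0.01, 0], [0, 0.0, 0]], "slide": [[-33, 1, -2], [-32, 0, -2], [-33, 1, -2], [-32, 0, -2], [-32, 1, -3]]}
{"turn": [[0, 0.01, 0], [0, 0.0, 0], [0, 0.01, 0], [0, 0.0, 0], [0, 0.01, 0]], "slide": [[-33, 0, -2], [-32, 1, -3], [-33, 0, -3], [-32, 1, -3], [-33, 0, -3]]}
{"turn": [[0, 0.0, 0], [0, 0.01, 0], [0, 0.0, 0], [0, 0.01, 0], [0, 0.0, 0]], "slide": [[-32, 1, -3], [-32, 0, -4], [-33, 1, -4], [-32, 0, -4], [-33, 1, -4]]}
(1421, 582.1, -348.9, 110.7, 151.0, 12.1, np.float64(0.2386))
```

View pics/s2.png

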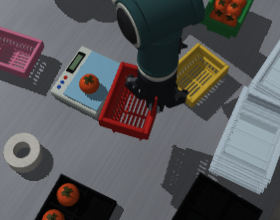

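Emit:
jog_arm:
  turn:
    - [0, 0, 0]
    - [0, 0, 0]
    - [0, 0, 0]
    - [0, 0, 0]
    - [0, 0, 0]
  slide:
    - [-20, 0, -2]
    - [-33, 0, -2]
    - [-33, 0, -2]
    - [-33, 1, -2]
    - [-32, 0, -2]
  grip: [0, 0, 0, 0, 0]

```text
time: 4.15
tool_pos: [0.5811, -0.1921, 0.226]
tcp_rot: [-1.305, 1.05, -1.044]
wrist_force: [-0.5, -0.1, -1.0]
width: 0.105
```

Emit:
jog_arm:
  turn:
    - [0, 0, 0]
    - [0, 0, 0]
    - [0, 0, 0]
    - [0, 0.01, 0]
    - [0, 0, 0]
  slide:
    - [-33, 1, -2]
    - [-33, 0, -2]
    - [-33, 1, -2]
    - [-33, 0, -2]
    - [-33, 1, -3]
  grip: [0, 0, 0, 0, 0]

```text
time: 4.65
tool_pos: [0.5351, -0.0336, 0.2235]
tcp_rot: [-1.302, 1.057, -1.053]
wrist_force: [0.1, 0.1, -1.5]
width: 0.104
```

Emit:
jog_arm:
  turn:
    - [0, 0.01, 0]
    - [0, 0, 0]
    - [0, 0.01, 0]
    - [0, 0, 0]
    - [0, 0.01, 0]
  slide:
    - [-33, 0, -2]
    - [-33, 1, -3]
    - [-33, 0, -3]
    - [-33, 1, -3]
    - [-33, 0, -3]
  grip: [0, 0, 0, 0, 0]

```text
time: 5.15
tool_pos: [0.489, 0.1251, 0.2214]
tcp_rot: [-1.291, 1.079, -1.076]
wrist_force: [0.4, 0.5, -0.9]
width: 0.102
```

Emit:
jog_arm:
  turn:
    - [0, 0, 0]
    - [0, 0.01, 0]
    - [0, 0, 0]
    - [0, 0.01, 0]
    - [0, 0, 0]
  slide:
    - [-33, 1, -3]
    - [-33, 0, -4]
    - [-33, 1, -4]
    - [-30, 0, -4]
    - [-18, 1, -4]
  grip: [0, 0, 0, 0, 0]

```text
time: 5.65
tool_pos: [0.4454, 0.2672, 0.2186]
tcp_rot: [-1.283, 1.093, -1.09]
wrist_force: [0.6, 0.1, -1.9]
width: 0.106
```

Emit:
jog_arm:
  turn:
    - [0, 0, 0]
    - [0, 0, 0]
  slide:
    - [0, 0, 0]
    - [0, 0, 0]
  grip: [0, 0]

```text
time: 5.85
tool_pos: [0.4462, 0.2654, 0.2189]
tcp_rot: [-1.283, 1.092, -1.091]
wrist_force: [-0.2, 0.2, -0.3]
width: 0.104
```

```bash
python3 - <<'E'
from h import *
plan(446.9,286,230,8.9)
for n in ['scene','top']:
    c=eyes.read_camera(n);W=cloud(c);print(n,fit(c,W,(.397,.281),.22,.255,.13,red)); save(c['img'],n+'3.png')
E
```

```text
t 5.8 pos [446.2 265.4 218.9] az 9.13 tilt [ 0.08 -0.13] D [ 0.7 20.6 11.1] daz -0.23 F [-0.2  0.2 -0.3] w 0.104
{"turn": [[0, 0.0, 0]], "slide": [[-20, -11, 4]]}
scene (298, 401.1, 258.8, 112.7, 154.0, 8.9, np.float64(0.2239))
top (211, 394.0, 258.9, 108.0, 144.6, 10.6, np.float64(0.2219))
```

View pics/scene3.png

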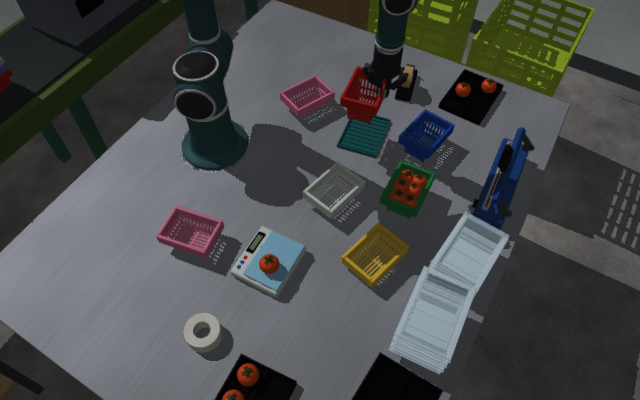

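Emit:
jog_arm:
  turn:
    - [0, 0, 0]
    - [0, 0, 0]
    - [0, 0, 0]
    - [0, 0, 0]
    - [0, 0, 0]
  slide:
    - [-22, 20, 4]
    - [0, 40, 0]
    - [0, 30, 0]
    - [0, 14, 0]
    - [0, 0, 0]
  grip: [0, 0, 0, 0, 0]

```text
time: 6.45
tool_pos: [0.4462, 0.2863, 0.1138]
tcp_rot: [-1.285, 1.095, -1.092]
wrist_force: [-0.7, -1.1, -1.2]
width: 0.106
```

```bash
python3 - <<'E'
from h import *
plan(446,288,96.5,8.9)
for n in ['scene','top']:
    c=eyes.read_camera(n);W=cloud(c);print(n,fit(c,W,(.397,.281),.10,.14,.13,red)); save(c['img'][60:240,260:500] if n=='scene' else c['img'],n+'4.png')
E
```

```text
t 6.5 pos [446.2 286.3 113.8] az 8.98 tilt [ 0.12 -0.29] D [ -0.2   1.7 -17.3] daz -0.08 F [-0.7 -1.1 -1.2] w 0.106
{"turn": [[0, 0.0, 0]], "slide": [[-2, 17, 0]]}
scene (479, 400.7, 279.1, 111.1, 154.2, 8.6, np.float64(0.1159))
top (292, 400.5, 249.1, 80.3, 108.2, -81.4, np.float64(0.1166))
```

View pics/scene4.png

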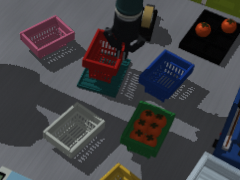

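Emit:
jog_arm:
  turn:
    - [0, 0, 0]
    - [0, 0, 0]
    - [0, 0, 0]
    - [0, 0, 0]
    - [0, 0, 0]
  slide:
    - [-2, 8, -1]
    - [0, 5, 0]
    - [0, 2, 0]
    - [0, 2, 0]
    - [0, 0, 0]
  grip: [0, 0, 0, 0, 0]

```text
time: 7.05
tool_pos: [0.4462, 0.2899, 0.0991]
tcp_rot: [-1.28, 1.092, -1.092]
wrist_force: [0.6, 0.5, -1.4]
width: 0.109
```

```bash
python3 - <<'E'
from h import *
plan(446,288,96.5,8.9)
E
```

```text
t 7.0 pos [446.2 289.9  99.1] az 9.06 tilt [ 0.01 -0.01] D [-0.2 -1.9 -2.6] daz -0.16 F [ 0.6  0.5 -1.4] w 0.109
{"turn": [[0, 0.0, 0]], "slide": [[2, 3, 0]]}
```

Emit:
jog_arm:
  turn:
    - [0, 0, 0]
    - [0, 0, 0]
    - [0, 0, 0]
  slide:
    - [0, 2, 0]
    - [0, 2, 0]
    - [0, 0, 0]
  grip: [0, 0, 0]

```text
time: 7.35
tool_pos: [0.4469, 0.2903, 0.0962]
tcp_rot: [-1.279, 1.092, -1.092]
wrist_force: [-0.7, -0.5, 4.3]
width: 0.104
```

```bash
python3 - <<'E'
from h import *
plan(446,288,96.5,8.9)
for n in ['scene','top']:
    c=eyes.read_camera(n);W=cloud(c);print(n,fit(c,W,(.397,.281),.088,.115,.13,red),fit(c,W,(.397,.281),-.005,.02,.15,COL['tray']))
    save(c['img'][40:180,280:500] if n=='scene' else c['img'],n+'5.png')
plan(446,288,96.5,8.9)
E
```

```text
t 7.3 pos [446.9 290.3  96.2] az 9.05 tilt [-0.02  0.06] D [-0.9 -2.3  0.3] daz -0.15 F [-0.7 -0.5  4.3] w 0.104
{"turn": [[0, 0.0, 0]], "slide": [[2, 0, -1]]}
scene (397, 400.3, 283.9, 112.0, 155.3, 9.2, np.float64(0.0992)) (639, 398.3, 277.7, 133.7, 174.4, 8.8, np.float64(0.0064))
top (258, 400.1, 252.3, 80.4, 108.9, -81.8, np.float64(0.0979)) (364, 381.6, 224.7, 89.3, 162.6, 59.2, np.float64(0.0035))
t 7.5 pos [446.9 290.3  96.1] az 9.06 tilt [-0.02  0.06] D [-0.9 -2.3  0.4] daz -0.16 F [-0.1 -1.1  4.4] w 0.102
{"turn": [[0, 0.0, 0]], "slide": [[2, 0, -1]]}
```

Emit:
jog_arm:
  turn:
    - [0, 0, 0]
    - [0, 0, 0]
    - [0, 0, 0]
    - [0, 0, 0]
    - [0, 0, 0]
  slide:
    - [0, 0, 0]
    - [0, 0, 0]
    - [0, 0, 0]
    - [0, -20, 0]
    - [0, -40, 0]
  grip: [35, 35, 35, 35, 35]

```text
time: 7.95
tool_pos: [0.4433, 0.2882, 0.1517]
tcp_rot: [-1.289, 1.096, -1.091]
wrist_force: [0.2, 0.2, -0.4]
width: 0.345
```

```bash
python3 - <<'E'
from h import *
x,y=tgt(585.5,325,-9.5);print(x,y)
plan(x,y,150,-9.5)
E
```

```text
634.8142800768616 316.74761970696613
t 8.0 pos [443.3 288.2 151.7] az 9.05 tilt [ 0.18 -0.48] D [191.5  28.6  -1.7] daz -18.55 F [ 0.2  0.2 -0.4] w 0.345
{"turn": [[0, 0.06, 0], [0, 0.07, 0], [0, 0.06, 0], [0, 0.07, 0], [0, 0.06, 0]], "slide": [[0, 0, 39], [-2, 0, 39], [-4, 1, 38], [-7, 0, 38], [-10, 1, 38]]}
```

Emit:
jog_arm:
  turn:
    - [0, 0.06, 0]
    - [0, 0.07, 0]
    - [0, 0.06, 0]
    - [0, 0.07, 0]
    - [0, 0.06, 0]
  slide:
    - [0, -20, 30]
    - [-2, 0, 40]
    - [-4, 0, 40]
    - [-7, 5, 40]
    - [-10, 10, 35]
  grip: [45, 45, 45, 45, 45]

```text
time: 8.45
tool_pos: [0.6339, 0.3181, 0.1609]
tcp_rot: [-1.124, 1.329, -1.33]
wrist_force: [-0.7, -0.2, -0.0]
width: 0.447
```

Emit:
jog_arm:
  turn:
    - [0, 0, 0]
    - [0, 0, 0]
  slide:
    - [0, 0, 0]
    - [0, 0, 0]
  grip: [45, 45]

```text
time: 8.65
tool_pos: [0.6311, 0.3173, 0.1584]
tcp_rot: [-1.131, 1.329, -1.327]
wrist_force: [0.7, -0.6, 0.4]
width: 0.452
```

```bash
python3 - <<'E'
from h import *
for n in ['scene','top','wrist']:
    c=eyes.read_camera(n);W=cloud(c);print(n,'red',fit(c,W,(.397,.281),.088,.115,.13,red),'tray',fit(c,W,(.397,.281),-.005,.02,.15,COL['tray']))
    print('blue',fit(c,W,(.585,.325),.07,.09,.13,COL['blue']))
    save(c['img'] ,n+'6.png')
x,y=tgt(585.5,325,-9.5);print(x,y)
plan(x,y,74,-9.5)
E
```

```text
scene red (555, 400.7, 285.4, 112.2, 157.7, 9.4, np.float64(0.0993)) tray (653, 398.8, 278.8, 133.0, 177.0, 9.2, np.float64(0.0065))
blue (508, 588.2, 323.5, 111.9, 157.7, -9.8, np.float64(0.0797))
top red (241, 400.5, 247.4, 70.2, 108.7, -79.9, np.float64(0.0976)) tray (330, 400.1, 242.0, 89.3, 126.1, -83.0, np.float64(0.0037))
blue (272, 578.1, 298.3, 94.1, 111.5, 81.7, np.float64(0.0778))
wrist red (6831, 429.3, 272.5, 83.4, 176.8, -29.4, np.float64(0.0978)) tray (6944, 396.5, 282.5, 129.7, 168.6, 9.1, np.float64(0.0047))
blue (9455, 584.6, 326.6, 109.7, 149.2, -9.3, np.float64(0.0798))
634.8142800768616 316.74761970696613
t 8.8 pos [630.4 317.8 160.5] az -9.24 tilt [ 0.01 -0.03] D [  4.4  -1.  -86.5] daz -0.26 F [-0.7  0.3  0.5] w 0.452
{"turn": [[0, 0.0, 0], [0, 0.0, 0], [0, 0.0, 0]], "slide": [[0, 29, 2], [0, 29, 1], [0, 28, 2]]}
```

View pics/wrist6.png

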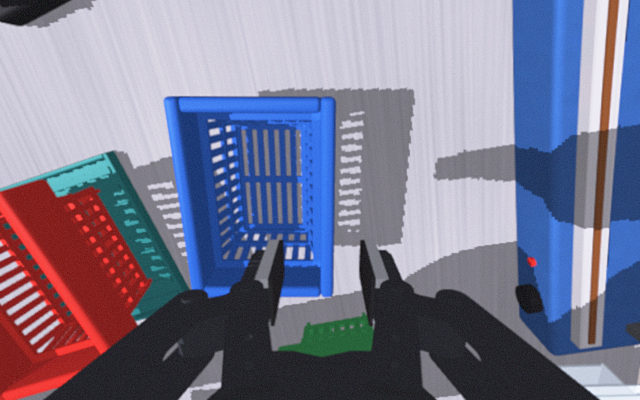

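View pics/scene6.png

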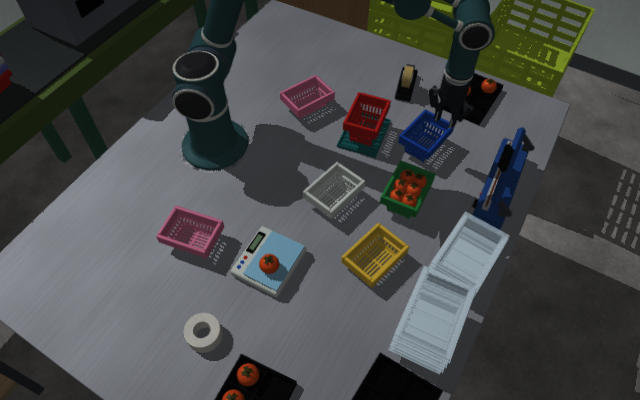

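View pics/top6.png

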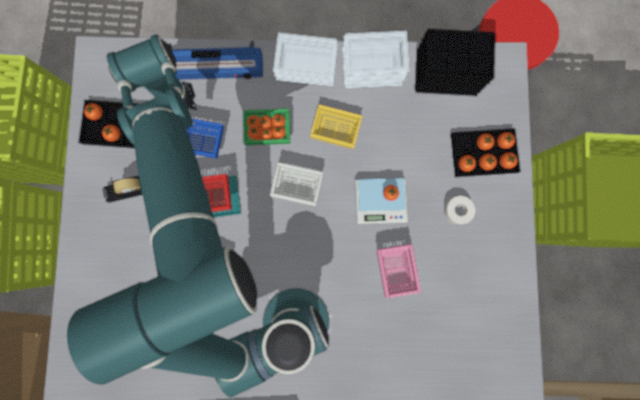

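```bash
python3 - <<'E'
from h import *
plan(430,230,260,9)
E
```

```text
t 8.8 pos [630.4 317.8 160.5] az -9.24 tilt [ 0.01 -0.03] D [-200.4  -87.8   99.5] daz 18.24 F [-0.7  0.3  0.5] w 0.452
{"turn": [[0, -0.05, 0], [0, -0.05, 0], [0, -0.05, 0], [0, -0.06, 0], [0, -0.05, 0]], "slide": [[20, -17, -31], [18, -17, -31], [17, -16, -32], [15, -17, -33], [13, -16, -34]]}
{"turn": [[0, -0.06, 0]], "slide": [[11, -17, -36]]}
```

Emit:
jog_arm:
  turn:
    - [0, -0.05, 0]
    - [0, -0.05, 0]
    - [0, -0.05, 0]
    - [0, -0.06, 0]
    - [0, -0.05, 0]
  slide:
    - [20, -17, -31]
    - [18, -17, -31]
    - [17, -16, -32]
    - [15, -17, -33]
    - [13, -16, -34]
  grip: [45, 45, 45, 45, 45]

```text
time: 9.3
tool_pos: [0.4629, 0.2438, 0.2446]
tcp_rot: [-1.254, 1.134, -1.134]
wrist_force: [0.8, -0.1, 0.2]
width: 0.449
```

Emit:
jog_arm:
  turn:
    - [0, -0.06, 0]
    - [0, 0, 0]
    - [0, 0, 0]
  slide:
    - [11, -17, -36]
    - [0, 0, 0]
    - [0, 0, 0]
  grip: [45, 45, 45]

```text
time: 9.6
tool_pos: [0.4299, 0.23, 0.2618]
tcp_rot: [-1.276, 1.09, -1.093]
wrist_force: [0.4, 0.1, -0.1]
width: 0.449
```

```bash
python3 - <<'E'
from h import *
for i in range(2):
    c=eyes.read_camera('wrist');W=cloud(c);print('red',fit(c,W,(.397,.283),.09,.11,.13,red),'tray',fit(c,W,(.397,.281),-.005,.02,.15,COL['tray']))
save(c['img'] ,'w7.png')
x,y=tgt(585,326,-9.3);print(x,y)
plan(x,y,150,-9.3)
E
```

```text
red (6659, 396.0, 287.2, 109.6, 148.0, 9.1, np.float64(0.0998)) tray (1188, 391.5, 282.7, 90.4, 138.0, 9.1, np.float64(0.0037))
red (6708, 395.8, 287.4, 109.7, 148.0, 8.9, np.float64(0.0998)) tray (1248, 391.1, 282.4, 90.6, 138.5, 8.8, np.float64(0.0037))
634.3427858203404 317.91980894483197
t 9.7 pos [430.6 230.2 260.4] az 9.06 tilt [-0.02  0.06] D [ 203.8   87.7 -110.4] daz -18.36 F [ 0.4 -0.4 -0.9] w 0.451
{"turn": [[0, 0.05, 0], [0, 0.05, 0], [0, 0.06, 0], [0, 0.05, 0], [0, 0.06, 0]], "slide": [[-9, 18, 36], [-11, 18, 35], [-13, 19, 35], [-15, 18, 34], [-16, 19, 33]]}
{"turn": [[0, 0.05, 0]], "slide": [[-18, 18, 32]]}
```

View pics/w7.png

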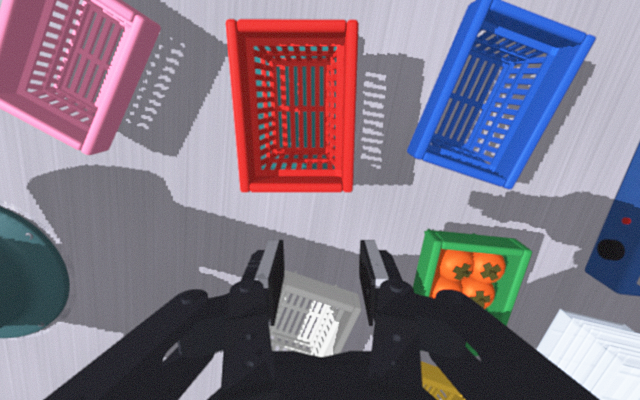

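The red basket is 5 mm off-centre in y (287.3 against the tray's 282.5). I'll mend that now.

Emit:
jog_arm:
  turn:
    - [0, 0, 0]
    - [0, 0, 0]
    - [0, 0, 0]
    - [0, 0, 0]
    - [0, 0, 0]
  slide:
    - [-30, 20, 12]
    - [-31, 30, 12]
    - [0, 30, 1]
    - [0, 30, 0]
    - [0, 30, 0]
  grip: [45, 45, 45, 45, 45]

```text
time: 10.2
tool_pos: [0.4458, 0.2946, 0.1177]
tcp_rot: [-1.282, 1.093, -1.092]
wrist_force: [-0.3, 0.6, 0.3]
width: 0.448
```

Emit:
jog_arm:
  turn:
    - [0, 0, 0]
    - [0, 0, 0]
  slide:
    - [0, 0, 0]
    - [0, 0, 0]
  grip: [45, 45]

```text
time: 10.4
tool_pos: [0.4454, 0.294, 0.1192]
tcp_rot: [-1.283, 1.093, -1.092]
wrist_force: [0.2, 0.0, 0.9]
width: 0.45
```

```bash
python3 - <<'E'
from h import *
x,y=tgt(395.9,287.3,9)
plan(x,y,94,9)
E
```

```text
t 10.4 pos [445.4 294.  119.2] az 9.04 tilt [ 0.06 -0.16] D [ -0.1   1.2 -25.2] daz -0.04 F [0.2 0.  0.9] w 0.45
{"turn": [[0, 0.0, 0]], "slide": [[-1, 25, 0]]}
```

Emit:
jog_arm:
  turn:
    - [0, 0, 0]
    - [0, 0, 0]
    - [0, 0, 0]
    - [0, 0, 0]
    - [0, 0, 0]
  slide:
    - [0, 25, 0]
    - [0, 0, 0]
    - [0, 0, 0]
    - [0, 0, 0]
    - [0, 0, 0]
  grip: [45, 45, 0, 0, 0]

```text
time: 10.9
tool_pos: [0.4469, 0.2948, 0.0973]
tcp_rot: [-1.277, 1.091, -1.092]
wrist_force: [-0.8, -0.5, 4.8]
width: 0.101
```

Emit:
jog_arm:
  turn:
    - [0, 0, 0]
    - [0, 0, 0]
    - [0, 0, 0]
    - [0, 0, 0]
    - [0, 0, 0]
  slide:
    - [0, 0, 0]
    - [0, -6, 0]
    - [5, 0, 0]
    - [0, 4, 0]
    - [0, 3, 0]
  grip: [0, 0, 0, 0, 0]

```text
time: 11.4
tool_pos: [0.4484, 0.2893, 0.0968]
tcp_rot: [-1.277, 1.089, -1.093]
wrist_force: [-1.4, -8.0, 29.4]
width: 0.104
```

Emit:
jog_arm:
  turn:
    - [0, 0, 0]
    - [0, 0, 0]
  slide:
    - [0, 0, 0]
    - [0, 0, 0]
  grip: [0, 0]

```text
time: 11.6
tool_pos: [0.448, 0.2892, 0.0969]
tcp_rot: [-1.278, 1.09, -1.093]
wrist_force: [-1.0, -4.7, 17.0]
width: 0.108
```

Emit:
jog_arm:
  turn:
    - [0, 0, 0]
    - [0, 0, 0]
    - [0, 0, 0]
    - [0, 0, 0]
    - [0, 0, 0]
  slide:
    - [0, 0, 0]
    - [0, 0, 0]
    - [0, -30, 0]
    - [20, -45, 0]
    - [40, -45, 0]
  grip: [40, 40, 40, 40, 40]

```text
time: 12.1
tool_pos: [0.4543, 0.2372, 0.2071]
tcp_rot: [-1.282, 1.091, -1.089]
wrist_force: [0.7, 0.3, 0.8]
width: 0.4
```

```bash
python3 - <<'E'
from h import *
for i in range(2):
    c=eyes.read_camera('wrist');W=cloud(c);print('red',fit(c,W,(.397,.283),.09,.11,.13,red))
x,y=tgt(585,326,-9.3);print(x,y)
plan(x,y,150,-9.3)
E
```

```text
red (9132, 396.9, 279.6, 109.7, 145.2, 9.0, np.float64(0.0997))
red (9559, 397.1, 281.9, 108.8, 148.3, 9.2, np.float64(0.0998))
634.3427858203404 317.91980894483197
t 12.2 pos [458.4 235.8 212.2] az 8.94 tilt [-0.07  0.55] D [176.   82.1 -62.2] daz -18.24 F [0.9 1.5 1. ] w 0.4
{"turn": [[0, 0.06, 0], [0, 0.06, 0], [0, 0.07, 0], [0, 0.06, 0], [0, 0.07, 0]], "slide": [[-11, 12, 37], [-13, 13, 37], [-15, 12, 36], [-18, 13, 34], [-19, 12, 34]]}
```

Emit:
jog_arm:
  turn:
    - [0, 0.06, 0]
    - [0, 0.06, 0]
    - [0, 0.07, 0]
    - [0, 0.06, 0]
    - [0, 0.07, 0]
  slide:
    - [-11, 12, 37]
    - [-13, 13, 37]
    - [-15, 12, 36]
    - [-18, 13, 34]
    - [-19, 12, 34]
  grip: [45, 45, 45, 45, 45]

```text
time: 12.7
tool_pos: [0.6308, 0.3196, 0.1415]
tcp_rot: [-1.13, 1.331, -1.329]
wrist_force: [0.8, -0.2, 0.4]
width: 0.452
```

Emit:
jog_arm:
  turn:
    - [0, 0, 0]
    - [0, 0, 0]
  slide:
    - [0, 0, 0]
    - [0, 0, 0]
  grip: [45, 45]

```text
time: 12.9
tool_pos: [0.6295, 0.3187, 0.141]
tcp_rot: [-1.134, 1.33, -1.327]
wrist_force: [-0.3, 0.6, -0.7]
width: 0.454
```

```bash
python3 - <<'E'
from h import *
c=eyes.read_camera('wrist');W=cloud(c)
print('blue',fit(c,W,(.585,.325),.07,.09,.13,COL['blue']))
x,y=tgt(585,326,-9.3);print(x,y)
plan(x,y,75,-9.3)
E
```

```text
blue (10650, 584.6, 327.0, 109.7, 149.3, -9.2, np.float64(0.0798))
634.3427858203404 317.91980894483197
t 12.9 pos [629.4 318.6 142.5] az -9.24 tilt [ 0.12 -0.19] D [  5.   -0.7 -67.5] daz -0.06 F [0.4 0.2 0.1] w 0.45
{"turn": [[0, 0.0, 0], [0, 0.0, 0]], "slide": [[0, 34, 3], [0, 34, 2]]}
```

Emit:
jog_arm:
  turn:
    - [0, 0, 0]
    - [0, 0, 0]
    - [0, 0, 0]
    - [0, 0, 0]
    - [0, 0, 0]
  slide:
    - [0, 20, 4]
    - [0, 24, 0]
    - [0, 22, 0]
    - [0, 0, 0]
    - [0, 0, 0]
  grip: [45, 45, 45, 45, 0]

```text
time: 13.45
tool_pos: [0.6337, 0.318, 0.0793]
tcp_rot: [-1.129, 1.328, -1.327]
wrist_force: [0.5, -0.4, 0.7]
width: 0.295
```

Emit:
jog_arm:
  turn:
    - [0, 0, 0]
    - [0, 0, 0]
    - [0, 0, 0]
    - [0, 0, 0]
  slide:
    - [0, 0, 0]
    - [0, 0, 0]
    - [0, 0, 0]
    - [0, 0, 0]
  grip: [0, 0, 0, 0]

```text
time: 13.85
tool_pos: [0.6359, 0.3188, 0.0811]
tcp_rot: [-1.125, 1.326, -1.328]
wrist_force: [-0.7, -0.5, 7.1]
width: 0.103
```

```bash
python3 - <<'E'
from h import *
c=eyes.read_camera('wrist');W=cloud(c)
print('blue',fit(c,W,(.585,.325),.07,.09,.13,COL['blue'])); save(c['img'],'w8.png')
plan(630,318,240,-9.3)
E
```

```text
blue (19841, 586.2, 330.7, 110.4, 141.7, -9.3, np.float64(0.0798))
t 13.9 pos [635.9 318.8  81.1] az -9.28 tilt [-0.1   0.15] D [ -5.9  -0.8 158.9] daz -0.02 F [-0.5 -0.2  7.4] w 0.099
{"turn": [[0, 0.0, 0], [0, 0.0, 0], [0, 0.0, 0], [0, 0.0, 0]], "slide": [[0, -40, -1], [1, -40, -2], [0, -39, -1], [1, -40, -2]]}
```

View pics/w8.png

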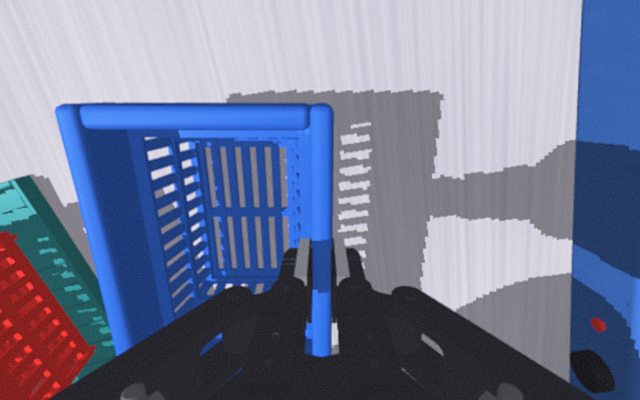

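Emit:
jog_arm:
  turn:
    - [0, 0, 0]
    - [0, 0, 0]
    - [0, 0, 0]
    - [0, 0, 0]
    - [0, 0, 0]
  slide:
    - [0, -20, 0]
    - [0, -40, 0]
    - [0, -45, 0]
    - [0, -40, 0]
    - [0, 0, 0]
  grip: [0, 0, 0, 0, 0]

```text
time: 14.4
tool_pos: [0.6387, 0.3202, 0.2329]
tcp_rot: [-1.114, 1.321, -1.328]
wrist_force: [1.2, -0.2, -0.6]
width: 0.102
```

```bash
python3 - <<'E'
from h import *
c=eyes.read_camera('scene');save(c['img'][40:200,300:520],'s9.png')
plan(446.5,289.8,225,9.1,8)
E
```

```text
t 14.4 pos [637.1 319.5 229. ] az -9.28 tilt [-0.29  0.44] D [-190.6  -29.7   -4. ] daz 18.38 F [-0.3 -0.3 -1.2] w 0.1
{"turn": [[0, -0.04, 0], [0, -0.04, 0], [0, -0.04, 0], [0, -0.04, 0], [0, -0.04, 0]], "slide": [[8, 1, -23], [7, 0, -23], [5, 1, -23], [5, 0, -24], [4, 1, -24]]}
{"turn": [[0, -0.04, 0], [0, -0.04, 0], [0, -0.04, 0]], "slide": [[3, 0, -24], [1, 1, -24], [1, 0, -24]]}
```

View pics/s9.png

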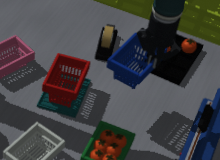

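The blue basket is held level. I'll move it over the red one.

Emit:
jog_arm:
  turn:
    - [0, -0.04, 0]
    - [0, -0.04, 0]
    - [0, -0.04, 0]
    - [0, -0.04, 0]
    - [0, -0.04, 0]
  slide:
    - [8, 0, -23]
    - [7, 0, -23]
    - [5, 0, -23]
    - [5, 0, -24]
    - [4, 0, -24]
  grip: [0, 0, 0, 0, 0]

```text
time: 14.95
tool_pos: [0.5132, 0.298, 0.2209]
tcp_rot: [-1.232, 1.182, -1.18]
wrist_force: [0.0, -0.1, -1.7]
width: 0.098
```

Emit:
jog_arm:
  turn:
    - [0, -0.04, 0]
    - [0, -0.04, 0]
    - [0, -0.04, 0]
    - [0, 0, 0]
    - [0, 0, 0]
  slide:
    - [3, 0, -24]
    - [1, 0, -24]
    - [1, 0, -22]
    - [0, 0, 0]
    - [0, 0, 0]
  grip: [0, 0, 0, 0, 0]

```text
time: 15.45
tool_pos: [0.4453, 0.2882, 0.2222]
tcp_rot: [-1.281, 1.093, -1.092]
wrist_force: [0.2, 0.2, -0.9]
width: 0.103
```

```bash
python3 - <<'E'
from h import *
plan(446.5,289.8,195,9.1)
c=eyes.read_camera('wrist');W=cloud(c);save(c['img'],'w10.png');print(fit(c,W,(.397,.282),.21,.24,.13,COL['blue']))
c=eyes.read_camera('scene');W=cloud(c);save(c['img'][40:200,260:520],'s10.png');print(fit(c,W,(.397,.282),.21,.24,.13,COL['blue']),fit(c,W,(.397,.282),.09,.11,.13,COL['red']))
E
```

```text
t 15.4 pos [445.3 288.2 222.2] az 9.05 tilt [ 0.05 -0.09] D [  1.2   1.6 -27.2] daz 0.05 F [ 0.2  0.2 -0.9] w 0.103
{"turn": [[0, -0.0, 0]], "slide": [[-1, 27, 1]]}
(20034, 394.5, 284.4, 110.1, 141.4, 9.0, np.float64(0.2207))
(461, 400.8, 275.5, 111.3, 153.3, 9.4, np.float64(0.221)) (349, 401.3, 279.7, 112.2, 158.3, 9.0, np.float64(0.0997))
```

View pics/s10.png

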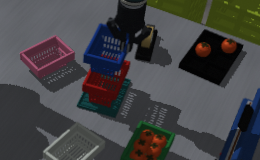

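View pics/w10.png

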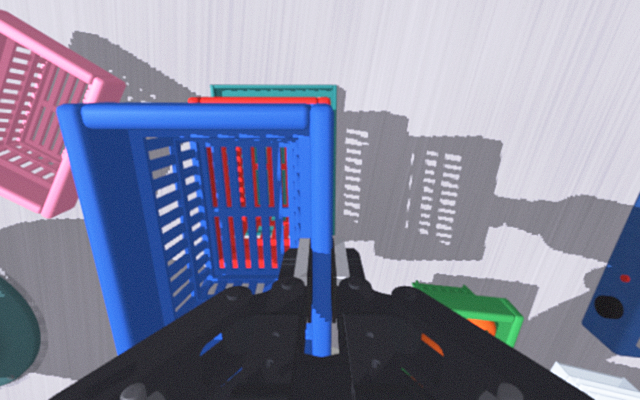

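Emit:
jog_arm:
  turn:
    - [0, 0, 0]
    - [0, 0, 0]
    - [0, 0, 0]
    - [0, 0, 0]
    - [0, 0, 0]
  slide:
    - [-1, 15, 2]
    - [0, 25, 0]
    - [0, 20, 0]
    - [0, 10, 0]
    - [0, 0, 0]
  grip: [0, 0, 0, 0, 0]

```text
time: 16.05
tool_pos: [0.4468, 0.289, 0.1508]
tcp_rot: [-1.284, 1.094, -1.092]
wrist_force: [-0.3, -0.8, -1.0]
width: 0.1
```

```bash
python3 - <<'E'
from h import *
plan(446.5,289.8,133.5,9.1)
c=eyes.read_camera('wrist');W=cloud(c);save(c['img'],'w11.png');print(fit(c,W,(.397,.282),.14,.17,.13,COL['blue']))
E
```

```text
t 16.1 pos [446.8 289.  150.8] az 9.02 tilt [ 0.1  -0.26] D [ -0.3   0.8 -17.3] daz 0.08 F [-0.3 -0.8 -1. ] w 0.1
{"turn": [[0, -0.0, 0]], "slide": [[-1, 17, 0]]}
(19726, 395.9, 285.5, 110.0, 140.8, 8.9, np.float64(0.1495))
```

View pics/w11.png

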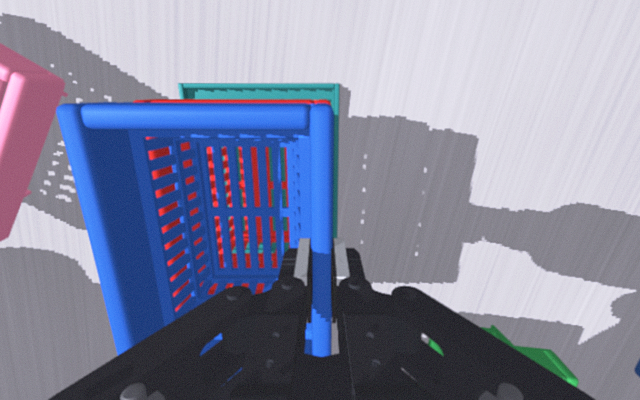

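Emit:
jog_arm:
  turn:
    - [0, 0, 0]
    - [0, 0, 0]
    - [0, 0, 0]
    - [0, 0, 0]
    - [0, 0, 0]
  slide:
    - [0, 7, 0]
    - [0, 4, 0]
    - [0, 3, 0]
    - [0, 1, 0]
    - [0, 0, 0]
  grip: [0, 0, 0, 0, 0]

```text
time: 16.6
tool_pos: [0.4478, 0.2899, 0.1387]
tcp_rot: [-1.28, 1.092, -1.092]
wrist_force: [-0.3, -0.5, -2.1]
width: 0.099
```

Emit:
jog_arm:
  turn:
    - [0, 0, 0]
    - [0, 0, 0]
    - [0, 0, 0]
  slide:
    - [0, 1, 0]
    - [0, 1, 0]
    - [0, 0, 0]
  grip: [0, 0, 0]

```text
time: 16.9
tool_pos: [0.4478, 0.2898, 0.1366]
tcp_rot: [-1.28, 1.092, -1.092]
wrist_force: [-0.4, -0.3, -2.0]
width: 0.098
```

```bash
python3 - <<'E'
from h import *
plan(446.5,289.8,133.5,9.1)
c=eyes.read_camera('wrist');W=cloud(c);save(c['img'],'w12.png');print(fit(c,W,(.397,.282),.12,.15,.13,COL['blue']))
E
```

```text
t 16.9 pos [447.8 289.8 136.6] az 9.05 tilt [ 0. -0.] D [-1.3 -0.  -3.1] daz 0.05 F [-0.4 -0.3 -2. ] w 0.098
{"turn": [[0, -0.0, 0]], "slide": [[0, 3, -1]]}
(21475, 396.8, 286.3, 110.4, 140.6, 9.0, np.float64(0.135))
```

Emit:
jog_arm:
  turn:
    - [0, 0, 0]
    - [0, 0, 0]
    - [0, 0, 0]
    - [0, 0, 0]
  slide:
    - [0, 1, 0]
    - [0, 1, 0]
    - [0, 1, 0]
    - [0, 0, 0]
  grip: [0, 0, 0, 0]

```text
time: 17.35
tool_pos: [0.4477, 0.2898, 0.1334]
tcp_rot: [-1.28, 1.092, -1.092]
wrist_force: [-0.7, -0.9, -1.2]
width: 0.1
```

```bash
python3 - <<'E'
from h import *
plan(446.5,289.8,133.5,9.1)
E
```

```text
t 17.4 pos [447.7 289.8 133.4] az 9.05 tilt [ 0.01 -0.02] D [-1.2  0.   0.1] daz 0.05 F [-0.7 -0.9 -1.2] w 0.1
{"turn": [[0, -0.0, 0]], "slide": [[0, 0, -1]]}
```

Emit:
jog_arm:
  turn:
    - [0, 0, 0]
    - [0, 0, 0]
  slide:
    - [0, 1, 0]
    - [0, 0, 0]
  grip: [0, 0]

```text
time: 17.55
tool_pos: [0.448, 0.2899, 0.133]
tcp_rot: [-1.279, 1.092, -1.092]
wrist_force: [-1.3, -0.1, 0.5]
width: 0.101
```

Emit:
jog_arm:
  turn:
    - [0, 0, 0]
    - [0, 0, 0]
    - [0, 0, 0]
    - [0, 0, 0]
    - [0, 0, 0]
  slide:
    - [0, 0, 0]
    - [0, 0, 0]
    - [0, -30, 0]
    - [20, -45, 0]
    - [40, -40, 0]
  grip: [40, 40, 40, 40, 40]

```text
time: 18.05
tool_pos: [0.4568, 0.2362, 0.245]
tcp_rot: [-1.279, 1.089, -1.09]
wrist_force: [1.0, 0.0, 0.5]
width: 0.402
```

Emit:
jog_arm:
  turn:
    - [0, 0, 0]
    - [0, 0, 0]
  slide:
    - [0, 0, 0]
    - [0, 0, 0]
  grip: [40, 40]

```text
time: 18.25
tool_pos: [0.4574, 0.2351, 0.2444]
tcp_rot: [-1.276, 1.092, -1.094]
wrist_force: [-0.7, -0.5, 0.2]
width: 0.397
```

```bash
python3 - <<'E'
from h import *
c=eyes.read_camera('wrist');W=cloud(c);save(c['img'],'w13.png');print(fit(c,W,(.397,.282),.12,.145,.13,COL['blue']),fit(c,W,(.397,.282),.09,.11,.13,COL['red']))
c=eyes.read_camera('scene');W=cloud(c);save(cv2.resize(c['img'][60:160,310:410],None,fx=4,fy=4),'s13.png')
x,y=tgt(440,1,-11.9);print(x,y)
plan(x,y,160,-11.9)
E
```

```text
(10097, 397.8, 281.8, 109.7, 148.2, 9.3, np.float64(0.1317)) None
488.9254492550889 -9.310209269831482
t 18.4 pos [455.8 235.2 241.7] az 9.04 tilt [ 0.01 -0.11] D [  33.2 -244.5  -81.7] daz -20.94 F [ 0.9 -0.3 -0. ] w 0.402
{"turn": [[0, 0.05, 0], [0, 0.05, 0], [0, 0.05, 0], [0, 0.05, 0], [0, 0.06, 0]], "slide": [[35, 12, -1], [35, 12, 1], [35, 12, 3], [35, 11, 4], [35, 12, 6]]}
{"turn": [[0, 0.05, 0], [0, 0.06, 0]], "slide": [[34, 11, 9], [34, 12, 10]]}
```

View pics/w13.png

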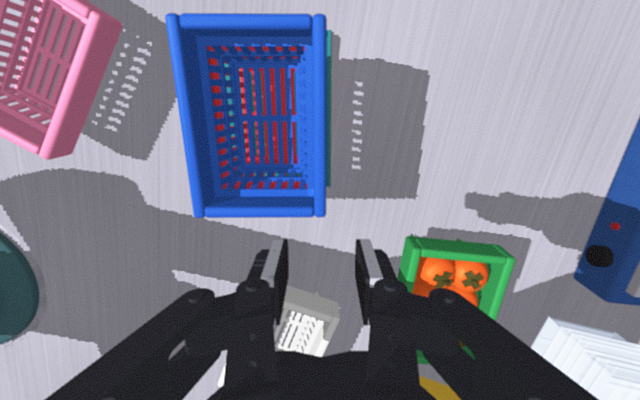

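View pics/s13.png

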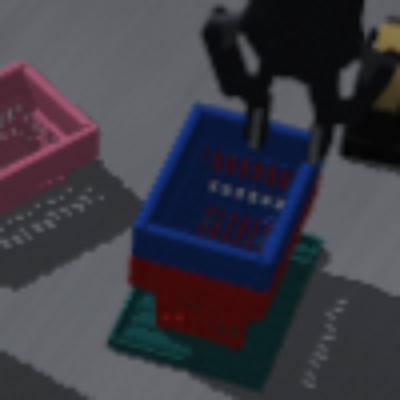

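Blue is home, with its rim at 131.7 mm and lined up within 1 mm. Next is white.

Emit:
jog_arm:
  turn:
    - [0, 0.05, 0]
    - [0, 0.05, 0]
    - [0, 0.05, 0]
    - [0, 0.05, 0]
    - [0, 0.06, 0]
  slide:
    - [35, 12, -1]
    - [35, 12, 1]
    - [35, 12, 3]
    - [35, 11, 4]
    - [35, 12, 6]
  grip: [45, 45, 45, 45, 45]

```text
time: 18.85
tool_pos: [0.4784, 0.0603, 0.1815]
tcp_rot: [-1.162, 1.287, -1.283]
wrist_force: [0.1, -0.5, 0.5]
width: 0.448
```

Emit:
jog_arm:
  turn:
    - [0, 0.05, 0]
    - [0, 0.06, 0]
    - [0, 0, 0]
    - [0, 0, 0]
  slide:
    - [34, 11, 9]
    - [34, 12, 10]
    - [0, 0, 0]
    - [0, 0, 0]
  grip: [45, 45, 45, 45]

```text
time: 19.25
tool_pos: [0.4885, -0.0088, 0.1588]
tcp_rot: [-1.104, 1.368, -1.362]
wrist_force: [-0.7, 0.7, 0.4]
width: 0.453
```

```bash
python3 - <<'E'
from h import *
c=eyes.read_camera('wrist');W=cloud(c);save(c['img'],'w14.png');f=fit(c,W,(.440,.001),.06,.072,.13,COL['white']);print(f)
x,y=tgt(f[1],f[2],f[5]);print(x,y)
plan(x,y,62,f[5])
E
```

```text
(8309, 438.0, 2.7, 109.7, 150.3, -11.9, np.float64(0.066))
486.9254492550889 -7.610209269831482
t 19.3 pos [489.   -8.3 159.5] az -12.12 tilt [-0.01 -0.18] D [ -2.1   0.7 -97.5] daz 0.22 F [-0.7  0.6  0.4] w 0.454
{"turn": [[0, -0.0, 0], [0, -0.0, 0], [0, -0.0, 0]], "slide": [[0, 33, -1], [0, 32, -1], [0, 33, 0]]}
```

View pics/w14.png

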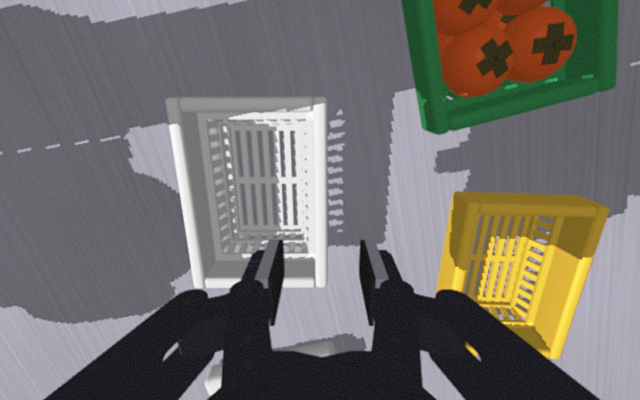

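Emit:
jog_arm:
  turn:
    - [0, 0, 0]
    - [0, 0, 0]
    - [0, 0, 0]
    - [0, 0, 0]
    - [0, 0, 0]
  slide:
    - [0, 30, -1]
    - [0, 34, -1]
    - [0, 30, 0]
    - [0, 0, 0]
    - [0, 0, 0]
  grip: [45, 45, 45, 45, 0]

```text
time: 19.8
tool_pos: [0.4876, -0.0074, 0.067]
tcp_rot: [-1.103, 1.363, -1.361]
wrist_force: [0.0, 0.6, -0.1]
width: 0.294
```

Emit:
jog_arm:
  turn:
    - [0, 0, 0]
    - [0, 0, 0]
    - [0, 0, 0]
    - [0, 0, 0]
  slide:
    - [0, 0, 0]
    - [0, 0, 0]
    - [0, 0, 0]
    - [0, 0, 0]
  grip: [0, 0, 0, 0]

```text
time: 20.2
tool_pos: [0.4899, -0.0084, 0.0689]
tcp_rot: [-1.097, 1.361, -1.365]
wrist_force: [1.1, 3.2, 4.7]
width: 0.099
```

```bash
python3 - <<'E'
from h import *
plan(487,-8,62,-11.9)
c=eyes.read_camera('wrist');W=cloud(c);save(c['img'],'w15.png');f=fit(c,W,(.440,.001),.06,.072,.13,COL['white']);print(f)
E
```

```text
t 20.2 pos [489.9  -8.4  68.9] az -12.17 tilt [-0.07  0.23] D [-2.9  0.4 -6.9] daz 0.27 F [1.1 3.2 4.7] w 0.099
{"turn": [[0, -0.0, 0]], "slide": [[0, 7, -3]]}
(18852, 447.1, 4.2, 123.3, 143.7, -12.2, np.float64(0.066))
```

View pics/w15.png

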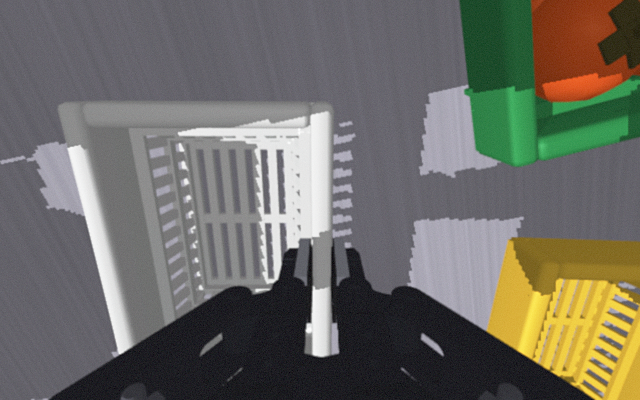

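Emit:
jog_arm:
  turn:
    - [0, 0, 0]
    - [0, 0, 0]
    - [0, 0, 0]
    - [0, 0, 0]
    - [0, 0, 0]
  slide:
    - [0, -20, 0]
    - [0, -40, 0]
    - [0, -48, 0]
    - [0, -48, 0]
    - [0, -15, 0]
  grip: [0, 0, 0, 0, 0]

```text
time: 20.75
tool_pos: [0.4907, -0.0091, 0.2441]
tcp_rot: [-1.094, 1.356, -1.368]
wrist_force: [1.5, -0.5, -0.1]
width: 0.097
```

```bash
python3 - <<'E'
from h import *
plan(447.5,289.8,235,9.1,10)
E
```

```text
t 20.8 pos [490.7  -9.1 244.1] az -12.16 tilt [-0.05  0.54] D [-43.2 298.9  -9.1] daz 21.26 F [ 1.5 -0.5 -0.1] w 0.097
{"turn": [[0, -0.04, 0], [0, -0.04, 0], [0, -0.04, 0], [0, -0.04, 0], [0, -0.04, 0]], "slide": [[-28, 1, -11], [-29, 1, -9], [-29, 1, -8], [-29, 1, -7], [-30, 1, -6]]}
{"turn": [[0, -0.03, 0], [0, -0.04, 0], [0, -0.03, 0], [0, -0.04, 0], [0, -0.03, 0]], "slide": [[-30, 1, -5], [-30, 1, -4], [-30, 1, -2], [-30, 1, -2], [-30, 0, 0]]}
```

Emit:
jog_arm:
  turn:
    - [0, -0.04, 0]
    - [0, -0.04, 0]
    - [0, -0.04, 0]
    - [0, -0.04, 0]
    - [0, -0.04, 0]
  slide:
    - [-28, 0, -11]
    - [-29, 0, -9]
    - [-29, 0, -8]
    - [-29, 0, -7]
    - [-30, 0, -6]
  grip: [0, 0, 0, 0, 0]

```text
time: 21.25
tool_pos: [0.4653, 0.1414, 0.2369]
tcp_rot: [-1.206, 1.218, -1.217]
wrist_force: [-0.1, 0.3, -0.8]
width: 0.101
```

Emit:
jog_arm:
  turn:
    - [0, -0.03, 0]
    - [0, -0.04, 0]
    - [0, -0.03, 0]
    - [0, -0.04, 0]
    - [0, -0.03, 0]
  slide:
    - [-30, 0, -5]
    - [-30, 0, -4]
    - [-30, 0, -2]
    - [-30, 0, -2]
    - [-28, 0, 0]
  grip: [0, 0, 0, 0, 0]

```text
time: 21.75
tool_pos: [0.4442, 0.2887, 0.2368]
tcp_rot: [-1.283, 1.091, -1.091]
wrist_force: [-0.1, 0.6, -1.4]
width: 0.098
```

Emit:
jog_arm:
  turn:
    - [0, 0, 0]
    - [0, 0, 0]
  slide:
    - [0, 0, 0]
    - [0, 0, 0]
  grip: [0, 0]

```text
time: 21.95
tool_pos: [0.4445, 0.2878, 0.2369]
tcp_rot: [-1.283, 1.092, -1.091]
wrist_force: [-0.1, -0.9, -1.5]
width: 0.103
```

```bash
python3 - <<'E'
from h import *
plan(447.5,289.8,167,9.1)
c=eyes.read_camera('wrist');W=cloud(c);save(c['img'],'w16.png')
zs=s=bot.read_state()['tool_pos'][2]
print(fit(c,W,(.397,.282),zs-.015,zs+.01,.13,COL['white']))
E
```

```text
t 21.9 pos [444.5 287.8 236.9] az 9.12 tilt [ 0.09 -0.11] D [  3.    2.  -69.9] daz -0.02 F [-0.1 -0.9 -1.5] w 0.103
{"turn": [[0, 0.0, 0], [0, 0.0, 0]], "slide": [[-1, 35, 2], [0, 35, 1]]}
(21313, 400.1, 284.8, 122.8, 143.2, 9.4, np.float64(0.2338))
```

View pics/w16.png

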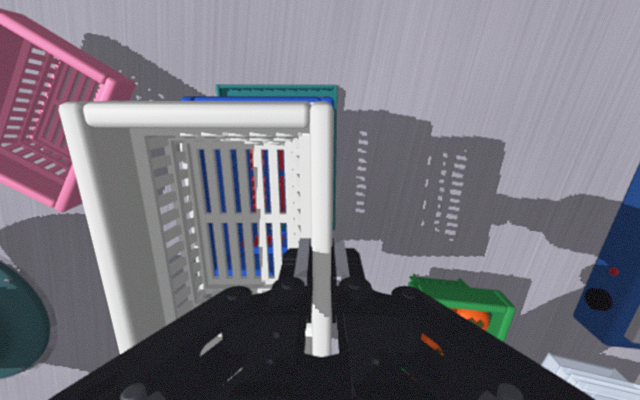

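Emit:
jog_arm:
  turn:
    - [0, 0, 0]
    - [0, 0, 0]
    - [0, 0, 0]
    - [0, 0, 0]
    - [0, 0, 0]
  slide:
    - [-2, 15, 3]
    - [0, 20, 0]
    - [0, 15, 0]
    - [0, 6, 0]
    - [0, 0, 0]
  grip: [0, 0, 0, 0, 0]

```text
time: 22.5
tool_pos: [0.447, 0.2895, 0.1801]
tcp_rot: [-1.283, 1.094, -1.092]
wrist_force: [-0.3, 0.2, -0.4]
width: 0.095
```

```bash
python3 - <<'E'
from h import *
plan(447.5,289.8,167,9.1)
E
```

```text
t 22.5 pos [447.  289.5 180.1] az 9.01 tilt [ 0.07 -0.18] D [  0.5   0.3 -13.1] daz 0.09 F [-0.3  0.2 -0.4] w 0.095
{"turn": [[0, -0.0, 0]], "slide": [[0, 13, 0]]}
```

Emit:
jog_arm:
  turn:
    - [0, 0, 0]
    - [0, 0, 0]
    - [0, 0, 0]
    - [0, 0, 0]
    - [0, 0, 0]
  slide:
    - [0, 5, 0]
    - [0, 3, 0]
    - [0, 2, 0]
    - [0, 1, 0]
    - [0, 0, 0]
  grip: [0, 0, 0, 0, 0]

```text
time: 23.0
tool_pos: [0.4479, 0.2906, 0.1711]
tcp_rot: [-1.28, 1.092, -1.092]
wrist_force: [-0.8, 0.6, -1.3]
width: 0.099
```

Emit:
jog_arm:
  turn:
    - [0, 0, 0]
    - [0, 0, 0]
    - [0, 0, 0]
    - [0, 0, 0]
  slide:
    - [0, 1, 0]
    - [0, 1, 0]
    - [0, 1, 0]
    - [0, 0, 0]
  grip: [0, 0, 0, 0]

```text
time: 23.4
tool_pos: [0.4477, 0.2904, 0.1678]
tcp_rot: [-1.28, 1.092, -1.092]
wrist_force: [-0.7, -0.7, -0.5]
width: 0.101
```

Emit:
jog_arm:
  turn:
    - [0, 0, 0]
    - [0, 0, 0]
    - [0, 0, 0]
  slide:
    - [0, 1, 0]
    - [0, 1, 0]
    - [0, 0, 0]
  grip: [0, 0, 0]

```text
time: 23.7
tool_pos: [0.4483, 0.2907, 0.1667]
tcp_rot: [-1.279, 1.091, -1.092]
wrist_force: [-0.2, -0.7, 2.7]
width: 0.099
```

Emit:
jog_arm:
  turn:
    - [0, 0, 0]
    - [0, 0, 0]
    - [0, 0, 0]
    - [0, 0, 0]
    - [0, 0, 0]
  slide:
    - [0, 0, 0]
    - [0, 0, 0]
    - [0, -30, 0]
    - [20, -45, 0]
    - [40, -30, 0]
  grip: [40, 40, 40, 40, 40]

```text
time: 24.2
tool_pos: [0.4577, 0.2327, 0.2734]
tcp_rot: [-1.279, 1.089, -1.089]
wrist_force: [0.8, -0.1, 0.9]
width: 0.4
```

Emit:
jog_arm:
  turn:
    - [0, 0, 0]
    - [0, 0, 0]
  slide:
    - [0, 0, 0]
    - [0, 0, 0]
  grip: [40, 40]

```text
time: 24.4
tool_pos: [0.4577, 0.231, 0.2717]
tcp_rot: [-1.277, 1.093, -1.093]
wrist_force: [-0.6, -0.7, -0.3]
width: 0.399
```

```bash
python3 - <<'E'
from h import *
c=eyes.read_camera('wrist');W=cloud(c);save(c['img'],'w17.png');print(fit(c,W,(.397,.282),.155,.175,.13))
c=eyes.read_camera('scene');save(cv2.resize(c['img'][50:150,310:410],None,fx=4,fy=4),'s17.png')
x,y=tgt(635,-123,-14.1);print(x,y)
plan(x,y,150,-14.1)
E
```

```text
(10442, 398.3, 282.8, 109.8, 149.6, 8.9, np.float64(0.1637))
683.4936007642374 -135.1807505893011
t 24.5 pos [456.4 231.4 269.4] az 9.05 tilt [ 0.   -0.14] D [ 227.1 -366.6 -119.4] daz -23.15 F [ 0.  -0.5  0.3] w 0.4
{"turn": [[0, 0.04, 0], [0, 0.04, 0], [0, 0.04, 0], [0, 0.04, 0], [0, 0.03, 0]], "slide": [[36, 11, 15], [36, 11, 17], [35, 11, 18], [34, 11, 19], [33, 11, 21]]}
{"turn": [[0, 0.04, 0], [0, 0.03, 0], [0, 0.04, 0], [0, 0.03, 0], [0, 0.04, 0]], "slide": [[33, 11, 22], [32, 11, 23], [31, 11, 24], [30, 10, 25], [29, 11, 26]]}
{"turn": [[0, 0.03, 0]], "slide": [[28, 10, 27]]}
```

View pics/w17.png

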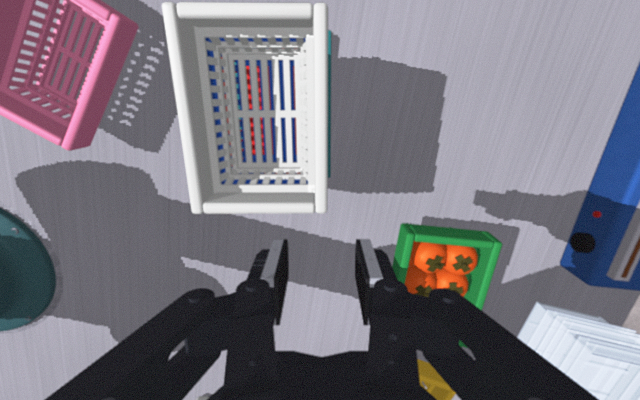

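View pics/s17.png

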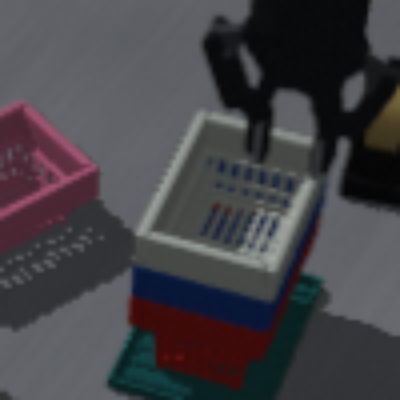

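White is home, with its rim at 163.7 mm and its centre at (398.3, 282.8). Yellow is last.

Emit:
jog_arm:
  turn:
    - [0, 0.04, 0]
    - [0, 0.04, 0]
    - [0, 0.04, 0]
    - [0, 0.04, 0]
    - [0, 0.03, 0]
  slide:
    - [36, 8, 15]
    - [36, 8, 17]
    - [35, 8, 18]
    - [34, 8, 19]
    - [33, 8, 21]
  grip: [45, 45, 45, 45, 45]

```text
time: 25.0
tool_pos: [0.5602, 0.0643, 0.2282]
tcp_rot: [-1.197, 1.236, -1.231]
wrist_force: [0.4, 0.3, 0.2]
width: 0.45
```

Emit:
jog_arm:
  turn:
    - [0, 0.04, 0]
    - [0, 0.03, 0]
    - [0, 0.04, 0]
    - [0, 0.03, 0]
    - [0, 0.04, 0]
  slide:
    - [33, 11, 22]
    - [32, 11, 23]
    - [31, 11, 24]
    - [30, 11, 25]
    - [29, 11, 26]
  grip: [45, 45, 45, 45, 45]

```text
time: 25.5
tool_pos: [0.6638, -0.1021, 0.1725]
tcp_rot: [-1.104, 1.368, -1.361]
wrist_force: [0.2, 0.4, 0.1]
width: 0.448
```

Emit:
jog_arm:
  turn:
    - [0, 0.03, 0]
    - [0, 0, 0]
    - [0, 0, 0]
  slide:
    - [28, 10, 27]
    - [0, 0, 0]
    - [0, 0, 0]
  grip: [45, 45, 45]

```text
time: 25.8
tool_pos: [0.6836, -0.1346, 0.1626]
tcp_rot: [-1.088, 1.39, -1.382]
wrist_force: [0.3, -0.6, -0.2]
width: 0.448
```

```bash
python3 - <<'E'
from h import *
c=eyes.read_camera('wrist');W=cloud(c);save(c['img'],'w18.png');f=fit(c,W,(.635,-.123),.047,.062,.12,COL['yellow']);print(f)
x,y=tgt(f[1],f[2],f[5]);print(x,y)
plan(x,y,54,f[5])
E
```

```text
(7352, 633.7, -121.7, 109.9, 149.9, -14.1, np.float64(0.0542))
682.1936007642374 -133.88075058930113
t 25.9 pos [ 683.7 -133.9  163.7] az -13.82 tilt [-0.04 -0.24] D [  -1.5   -0.  -109.7] daz -0.28 F [-0.6 -0.2  0. ] w 0.451
{"turn": [[0, 0.0, 0], [0, 0.0, 0], [0, 0.0, 0]], "slide": [[0, 37, 0], [0, 36, -1], [0, 37, 0]]}
```

View pics/w18.png

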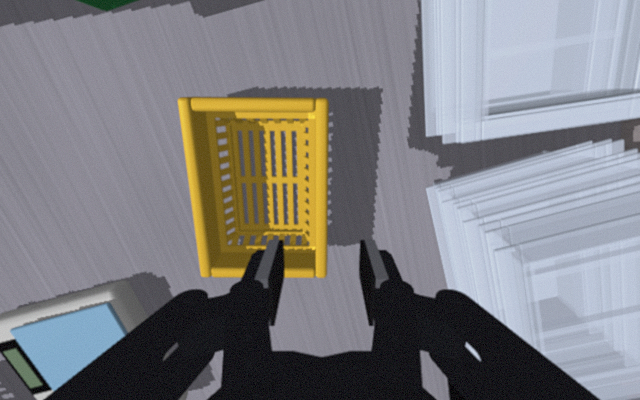

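```bash
python3 - <<'E'
from h import *
c=eyes.read_camera('scene');W=cloud(c)
a=np.radians(-14)
u=(W[...,0]-.682)*np.cos(a)+(W[...,1]+.134)*np.sin(a); v=-(W[...,0]-.682)*np.sin(a)+(W[...,1]+.134)*np.cos(a)
for lo,hi in [(.02,.04),(.04,.06),(.06,.08),(.08,.1),(.1,.12)]:
    m=(u>lo)&(u<hi)&(abs(v)<.06); print(lo,m.sum(),np.nanmax(W[...,2][m]).round(3) if m.any() else None)
E
```

```text
0.02 2076 0.54
0.04 1120 0.524
0.06 331 0.254
0.08 222 0.157
0.1 307 0.155
```

```bash
python3 - <<'E'
from h import *
c=eyes.read_camera('wrist');W=cloud(c)
a=np.radians(-14)
u=(W[...,0]-.682)*np.cos(a)+(W[...,1]+.134)*np.sin(a); v=-(W[...,0]-.682)*np.sin(a)+(W[...,1]+.134)*np.cos(a)
m=(W[...,2]>.03)&(W[...,2]<.25)&(u>.03)&(c['depth']>.15)&(abs(v)<.12); m[:, :425]=False
i=np.argsort(u[m])[:10]; print(np.c_[u[m],v[m],W[...,2][m]][i].round(3))
E
```

```text
[[0.071 0.12  0.076]
 [0.072 0.118 0.078]
 [0.072 0.119 0.076]
 [0.072 0.118 0.076]
 [0.072 0.119 0.077]
 [0.072 0.115 0.078]
 [0.072 0.118 0.077]
 [0.072 0.117 0.077]
 [0.072 0.119 0.078]
 [0.072 0.12  0.076]]
```

Emit:
jog_arm:
  turn:
    - [0, 0, 0]
    - [0, 0, 0]
    - [0, 0, 0]
    - [0, 0, 0]
    - [0, 0, 0]
  slide:
    - [0, 30, -1]
    - [0, 40, -1]
    - [0, 37, 0]
    - [0, 0, 0]
    - [0, 0, 0]
  grip: [45, 45, 45, 45, 0]

```text
time: 26.45
tool_pos: [0.6821, -0.1336, 0.0591]
tcp_rot: [-1.087, 1.386, -1.383]
wrist_force: [0.4, 0.8, 0.6]
width: 0.299
```

Emit:
jog_arm:
  turn:
    - [0, 0, 0]
    - [0, 0, 0]
    - [0, 0, 0]
    - [0, 0, 0]
  slide:
    - [0, 0, 0]
    - [0, 0, 0]
    - [0, 0, 0]
    - [0, 0, 0]
  grip: [0, 0, 0, 0]

```text
time: 26.85
tool_pos: [0.6852, -0.135, 0.0622]
tcp_rot: [-1.081, 1.381, -1.388]
wrist_force: [1.1, 1.5, 6.5]
width: 0.094
```

```bash
python3 - <<'E'
from h import *
plan(682,-134,54,-14.1)
c=eyes.read_camera('wrist');W=cloud(c);save(c['img'],'w19.png');f=fit(c,W,(.635,-.123),.047,.062,.12,COL['yellow']);print(f)
E
```

```text
t 26.9 pos [ 685.2 -135.    62.2] az -13.88 tilt [-0.04  0.32] D [-3.2  1.  -8.2] daz -0.22 F [1.1 1.5 6.5] w 0.094
{"turn": [[0, 0.0, 0]], "slide": [[0, 8, -3]]}
(17611, 636.9, -119.2, 110.4, 142.3, -13.8, np.float64(0.0542))
```

View pics/w19.png

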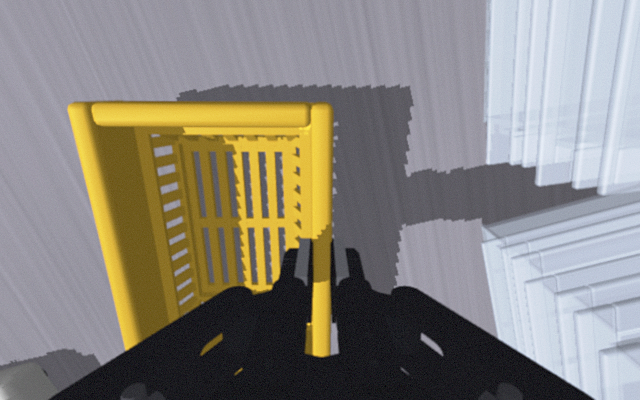

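The grip is shallow, with the TCP 8 mm above the rim, so I'll regrip a little deeper.

Emit:
jog_arm:
  turn:
    - [0, 0, 0]
    - [0, 0, 0]
    - [0, 0, 0]
    - [0, 0, 0]
    - [0, 0, 0]
  slide:
    - [0, 0, 0]
    - [0, 6, 0]
    - [0, 0, 0]
    - [0, 0, 0]
    - [0, 0, 0]
  grip: [30, 30, 30, 0, 0]

```text
time: 27.4
tool_pos: [0.6823, -0.1348, 0.0523]
tcp_rot: [-1.086, 1.386, -1.385]
wrist_force: [0.1, 0.4, -0.7]
width: 0.106
```

Emit:
jog_arm:
  turn:
    - [0, 0, 0]
    - [0, 0, 0]
    - [0, 0, 0]
  slide:
    - [0, 0, 0]
    - [0, 0, 0]
    - [0, 0, 0]
  grip: [0, 0, 0]

```text
time: 27.7
tool_pos: [0.6827, -0.1348, 0.0529]
tcp_rot: [-1.085, 1.385, -1.385]
wrist_force: [0.3, 0.8, -1.9]
width: 0.102
```

Emit:
jog_arm:
  turn:
    - [0, 0, 0]
    - [0, 0, 0]
    - [0, 0, 0]
    - [0, 0, 0]
    - [0, 0, 0]
  slide:
    - [0, -15, 0]
    - [0, -40, 0]
    - [0, -48, 0]
    - [0, -48, 0]
    - [0, -48, 0]
  grip: [0, 0, 0, 0, 0]

```text
time: 28.2
tool_pos: [0.6826, -0.1348, 0.2553]
tcp_rot: [-1.084, 1.384, -1.386]
wrist_force: [0.7, 0.2, -0.3]
width: 0.103
```

Emit:
jog_arm:
  turn:
    - [0, 0, 0]
    - [0, 0, 0]
  slide:
    - [0, -12, 0]
    - [0, 0, 0]
  grip: [0, 0]

```text
time: 28.4
tool_pos: [0.6848, -0.1353, 0.2697]
tcp_rot: [-1.079, 1.378, -1.39]
wrist_force: [0.6, 0.2, -2.3]
width: 0.107
```

```bash
python3 - <<'E'
from h import *
plan(447.5,289.8,265,9.1,15)
c=eyes.read_camera('wrist');W=cloud(c);save(c['img'],'w20.png');z=bot.read_state()['tool_pos'][2];f=fit(c,W,(.635,-.123),z-.02,z+.01,.12,COL['yellow']);print(f)
E
```

```text
t 28.4 pos [ 684.8 -135.3  269.7] az -13.86 tilt [-0.01  0.5 ] D [-237.3  425.1   -4.7] daz 22.96 F [ 0.6  0.2 -2.3] w 0.107
{"turn": [[0, -0.03, 0], [0, -0.03, 0], [0, -0.03, 0], [0, -0.03, 0], [0, -0.03, 0]], "slide": [[-24, 0, -22], [-24, 0, -21], [-25, 0, -21], [-26, 0, -20], [-26, 0, -19]]}
{"turn": [[0, -0.03, 0], [0, -0.02, 0], [0, -0.03, 0], [0, -0.02, 0], [0, -0.03, 0]], "slide": [[-27, 0, -18], [-27, 1, -18], [-28, 0, -17], [-28, 1, -16], [-28, 0, -16]]}
{"turn": [[0, -0.02, 0], [0, -0.03, 0], [0, -0.02, 0], [0, -0.03, 0], [0, -0.02, 0]], "slide": [[-29, 1, -15], [-29, 0, -14], [-30, 1, -13], [-30, 0, -13], [-30, 1, -12]]}
(25127, 637.0, -118.6, 110.8, 141.6, -13.9, np.float64(0.2708))
```

View pics/w20.png

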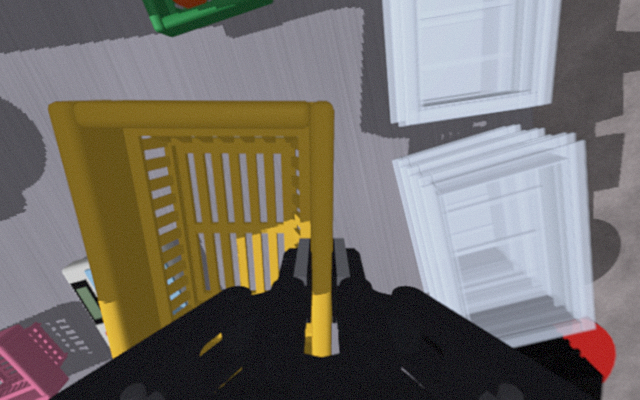

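Emit:
jog_arm:
  turn:
    - [0, -0.03, 0]
    - [0, -0.03, 0]
    - [0, -0.03, 0]
    - [0, -0.03, 0]
    - [0, -0.03, 0]
  slide:
    - [-24, 0, -22]
    - [-24, 0, -21]
    - [-25, 0, -21]
    - [-26, 0, -20]
    - [-26, 0, -19]
  grip: [0, 0, 0, 0, 0]

```text
time: 28.95
tool_pos: [0.6013, 0.008, 0.2599]
tcp_rot: [-1.17, 1.281, -1.273]
wrist_force: [0.6, -0.3, -1.4]
width: 0.103
```

Emit:
jog_arm:
  turn:
    - [0, -0.03, 0]
    - [0, -0.02, 0]
    - [0, -0.03, 0]
    - [0, -0.02, 0]
    - [0, -0.03, 0]
  slide:
    - [-27, 0, -18]
    - [-27, 0, -18]
    - [-28, 0, -17]
    - [-28, 0, -16]
    - [-28, 0, -16]
  grip: [0, 0, 0, 0, 0]

```text
time: 29.45
tool_pos: [0.5219, 0.1488, 0.2603]
tcp_rot: [-1.233, 1.184, -1.179]
wrist_force: [0.7, -0.6, -1.7]
width: 0.102
```

Emit:
jog_arm:
  turn:
    - [0, -0.02, 0]
    - [0, -0.03, 0]
    - [0, -0.02, 0]
    - [0, -0.03, 0]
    - [0, -0.02, 0]
  slide:
    - [-29, 0, -15]
    - [-29, 0, -14]
    - [-30, 0, -13]
    - [-30, 0, -13]
    - [-28, 0, -10]
  grip: [0, 0, 0, 0, 0]

```text
time: 29.95
tool_pos: [0.4447, 0.2884, 0.2603]
tcp_rot: [-1.287, 1.094, -1.09]
wrist_force: [1.1, 0.1, -1.0]
width: 0.107
```

Emit:
jog_arm:
  turn:
    - [0, 0, 0]
    - [0, 0, 0]
  slide:
    - [0, 0, 0]
    - [0, 0, 0]
  grip: [0, 0]

```text
time: 30.15
tool_pos: [0.4458, 0.2878, 0.2611]
tcp_rot: [-1.286, 1.092, -1.091]
wrist_force: [-0.2, 0.3, -1.6]
width: 0.098
```

```bash
python3 - <<'E'
from h import *
plan(448,290,195,9.1)
c=eyes.read_camera('wrist');W=cloud(c);save(c['img'],'w21.png');z=bot.read_state()['tool_pos'][2];f=fit(c,W,(.397,.282),z-.02,z+.01,.12,COL['yellow']);print(f)
E
```

```text
t 30.1 pos [445.8 287.8 261.1] az 9.15 tilt [ 0.14 -0.26] D [  2.2   2.2 -66.1] daz -0.05 F [-0.2  0.3 -1.6] w 0.098
{"turn": [[0, 0.0, 0], [0, 0.0, 0]], "slide": [[-1, 33, 1], [-1, 33, 2]]}
(24409, 394.8, 284.9, 111.1, 141.5, 9.3, np.float64(0.2631))
```

View pics/w21.png

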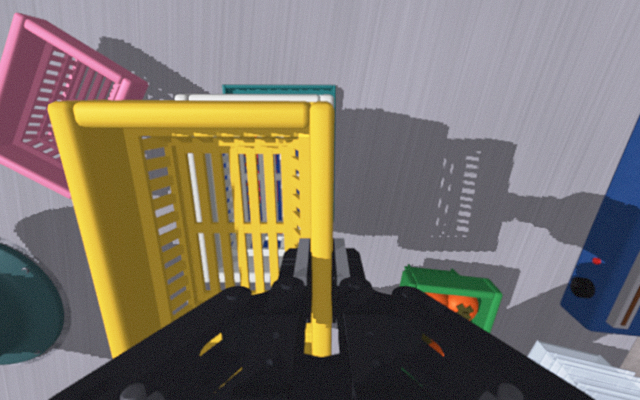

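Emit:
jog_arm:
  turn:
    - [0, 0, 0]
    - [0, 0, 0]
    - [0, 0, 0]
    - [0, 0, 0]
    - [0, 0, 0]
  slide:
    - [-2, 15, 2]
    - [0, 18, 0]
    - [0, 14, 0]
    - [0, 6, 0]
    - [0, 0, 0]
  grip: [0, 0, 0, 0, 0]

```text
time: 30.7
tool_pos: [0.4484, 0.2896, 0.2091]
tcp_rot: [-1.283, 1.094, -1.092]
wrist_force: [-0.4, 0.2, -0.8]
width: 0.1
```

```bash
python3 - <<'E'
from h import *
plan(448,290,194,9.1)
E
```

```text
t 30.7 pos [448.4 289.6 209.1] az 9.0 tilt [ 0.07 -0.18] D [ -0.4   0.4 -15.1] daz 0.1 F [-0.4  0.2 -0.8] w 0.1
{"turn": [[0, -0.0, 0]], "slide": [[0, 15, 0]]}
```

Emit:
jog_arm:
  turn:
    - [0, 0, 0]
    - [0, 0, 0]
    - [0, 0, 0]
    - [0, 0, 0]
    - [0, 0, 0]
  slide:
    - [0, 6, 0]
    - [0, 3, 0]
    - [0, 2, 0]
    - [0, 1, 0]
    - [0, 0, 0]
  grip: [0, 0, 0, 0, 0]

```text
time: 31.2
tool_pos: [0.4491, 0.2907, 0.1991]
tcp_rot: [-1.28, 1.092, -1.092]
wrist_force: [0.1, -0.4, -0.8]
width: 0.102
```

Emit:
jog_arm:
  turn:
    - [0, 0, 0]
    - [0, 0, 0]
    - [0, 0, 0]
  slide:
    - [0, 1, 0]
    - [0, 1, 0]
    - [0, 0, 0]
  grip: [0, 0, 0]

```text
time: 31.5
tool_pos: [0.449, 0.2906, 0.1969]
tcp_rot: [-1.28, 1.092, -1.092]
wrist_force: [-0.5, 1.2, -1.2]
width: 0.101
```

Emit:
jog_arm:
  turn:
    - [0, 0, 0]
    - [0, 0, 0]
    - [0, 0, 0]
  slide:
    - [0, 1, 0]
    - [0, 1, 0]
    - [0, 0, 0]
  grip: [0, 0, 0]

```text
time: 31.8
tool_pos: [0.4489, 0.2905, 0.1948]
tcp_rot: [-1.28, 1.092, -1.092]
wrist_force: [-0.3, 0.1, -0.4]
width: 0.101
```

Emit:
jog_arm:
  turn:
    - [0, 0, 0]
    - [0, 0, 0]
    - [0, 0, 0]
  slide:
    - [0, 1, 0]
    - [0, 0, 0]
    - [0, 0, 0]
  grip: [0, 0, 0]

```text
time: 32.1
tool_pos: [0.449, 0.2906, 0.194]
tcp_rot: [-1.28, 1.092, -1.092]
wrist_force: [0.3, 0.0, -1.5]
width: 0.104
```

Emit:
jog_arm:
  turn:
    - [0, 0, 0]
    - [0, 0, 0]
    - [0, 0, 0]
  slide:
    - [0, 1, 0]
    - [0, 0, 0]
    - [0, 0, 0]
  grip: [0, 0, 0]

```text
time: 32.4
tool_pos: [0.4493, 0.2907, 0.1935]
tcp_rot: [-1.279, 1.092, -1.092]
wrist_force: [-0.0, -0.2, 1.4]
width: 0.103
```

Contact. I'll release, retreat and look.

Emit:
jog_arm:
  turn:
    - [0, 0, 0]
    - [0, 0, 0]
    - [0, 0, 0]
    - [0, 0, 0]
    - [0, 0, 0]
  slide:
    - [0, 0, 0]
    - [0, 0, 0]
    - [0, -30, 0]
    - [20, -45, 0]
    - [40, -30, 0]
  grip: [40, 40, 40, 40, 40]

```text
time: 32.9
tool_pos: [0.4589, 0.2327, 0.3005]
tcp_rot: [-1.278, 1.089, -1.089]
wrist_force: [1.6, 0.2, 1.3]
width: 0.398
```

Emit:
jog_arm:
  turn:
    - [0, 0, 0]
    - [0, 0, 0]
    - [0, 0, 0]
    - [0, 0, 0]
  slide:
    - [30, 0, 0]
    - [30, 0, 0]
    - [0, 0, 0]
    - [0, 0, 0]
  grip: [40, 40, 40, 40]

```text
time: 33.3
tool_pos: [0.4679, 0.1718, 0.298]
tcp_rot: [-1.279, 1.094, -1.093]
wrist_force: [-0.4, 0.6, -0.1]
width: 0.401
```

```bash
python3 - <<'E'
from h import *
c=eyes.read_camera('wrist');W=cloud(c);save(c['img'],'w22.png');print(fit(c,W,(.397,.282),.185,.205,.13,COL['yellow']), fit(c,W,(.397,.282),-.005,.02,.15,COL['tray']))
c=eyes.read_camera('scene');W=cloud(c);save(cv2.resize(c['img'][50:170,300:440],None,fx=5,fy=5),'s22.png');save(c['img'],'sc22.png')
m=(abs(W[...,0]-.4)<.06)&(abs(W[...,1]-.282)<.08); 
print(fit(c,W,(.397,.282),.185,.205,.13,COL['yellow']))
print(bot.read_state()['time'],bot.read_state()['wrist_force'])
E
```

```text
(6409, 403.4, 254.4, 90.6, 109.5, -80.8, np.float64(0.1957)) None
(362, 403.6, 281.5, 110.7, 155.9, 9.1, np.float64(0.1956))
33.4 [-0.50505898  0.53126826 -0.24626203]
```

View pics/w22.png

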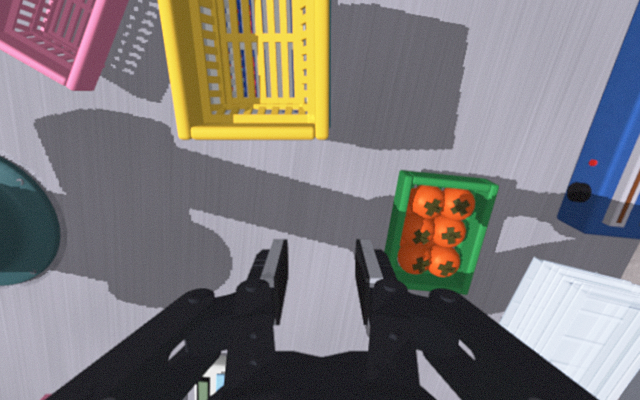

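View pics/s22.png

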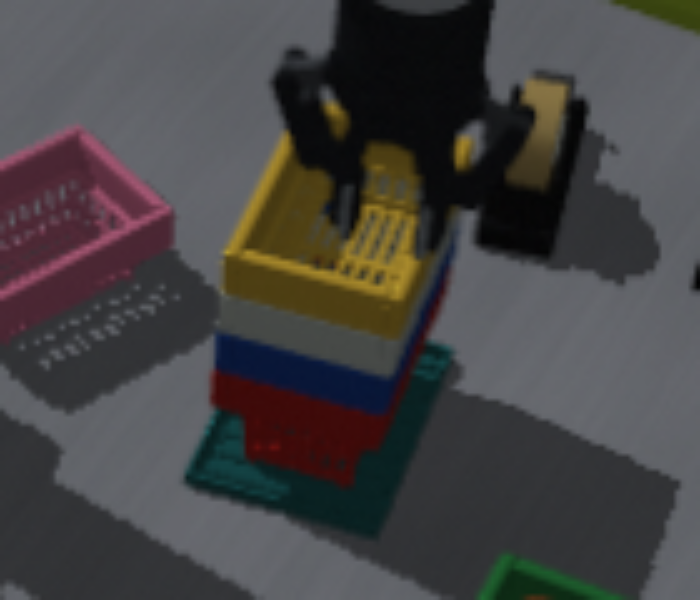

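View pics/sc22.png

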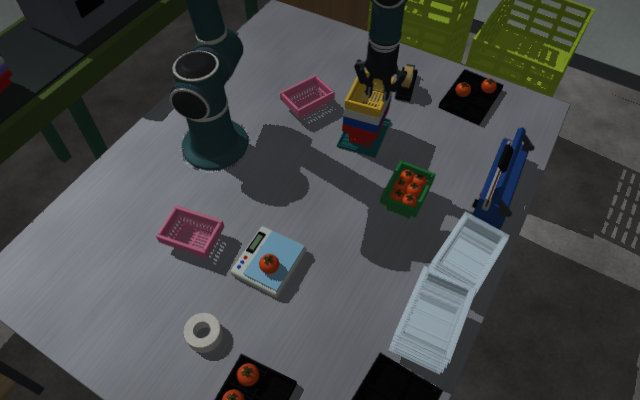

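Emit:
jog_arm:
  turn:
    - [0, 0, 0]
    - [0, 0, 0]
    - [0, 0, 0]
    - [0, 0, 0]
    - [0, 0, 0]
  slide:
    - [40, 0, 0]
    - [45, 0, 0]
    - [45, 0, 0]
    - [45, 0, 0]
    - [45, 0, 0]
  grip: [40, 40, 40, 40, 40]

```text
time: 33.9
tool_pos: [0.5028, -0.0456, 0.2978]
tcp_rot: [-1.28, 1.091, -1.09]
wrist_force: [0.5, 0.9, 0.3]
width: 0.395
```

Emit:
jog_arm:
  turn:
    - [0, 0, 0]
    - [0, 0, 0]
    - [0, 0, 0]
    - [0, 0, 0]
    - [0, 0, 0]
  slide:
    - [45, 0, 0]
    - [45, 0, 0]
    - [30, 0, 0]
    - [0, 0, 0]
    - [0, 0, 0]
  grip: [40, 40, 40, 40, 40]

```text
time: 34.4
tool_pos: [0.5217, -0.1631, 0.2974]
tcp_rot: [-1.279, 1.094, -1.091]
wrist_force: [0.7, 0.1, 0.1]
width: 0.4
```

```bash
python3 - <<'E'
from h import *
for n in ['top','scene']:
    c=eyes.read_camera(n);W=cloud(c)
    print(n,fit(c,W,(.397,.282),.185,.205,.13,COL['yellow']), fit(c,W,(.397,.282),-.005,.02,.15,COL['tray']))
    save(cv2.resize(c['img'][50:170,300:440] if n=='scene' else c['img'][140:260,150:290],None,fx=5,fy=5),n+'23.png')
    for k,lo,hi in [('white',.132,.164),('blue',.1,.132),('red',.068,.1)]:
        print(k,fit(c,W,(.397,.282),lo+.004,hi-.004,.1,COL[k]))
E
```

```text
top (638, 398.8, 282.8, 110.4, 149.3, 9.1, np.float64(0.1939)) (368, 393.6, 281.6, 125.3, 167.7, 9.1, np.float64(0.0039))
white (117, 366.7, 250.4, 83.9, 178.0, 45.2, np.float64(0.1483))
blue (43, 405.4, 208.4, 6.5, 102.4, -83.7, np.float64(0.1163))
red None
scene (324, 422.7, 283.0, 73.5, 153.6, 8.5, np.float64(0.1959)) (405, 424.3, 284.3, 80.6, 176.4, 8.4, np.float64(0.0059))
white (149, 418.0, 280.7, 81.0, 150.3, 10.1, np.float64(0.1481))
blue (144, 451.3, 273.4, 66.3, 162.6, -15.8, np.float64(0.1168))
red (133, 451.0, 262.0, 60.3, 144.9, -19.7, np.float64(0.0857))
```

View pics/top23.png

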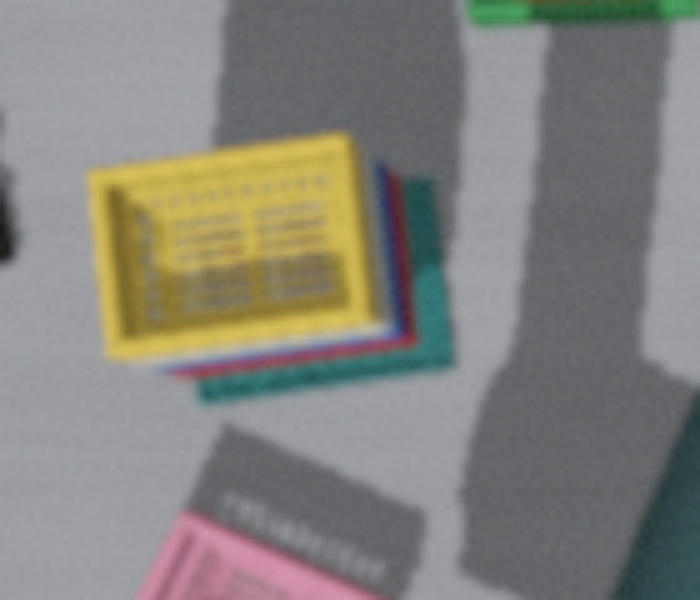

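View pics/scene23.png

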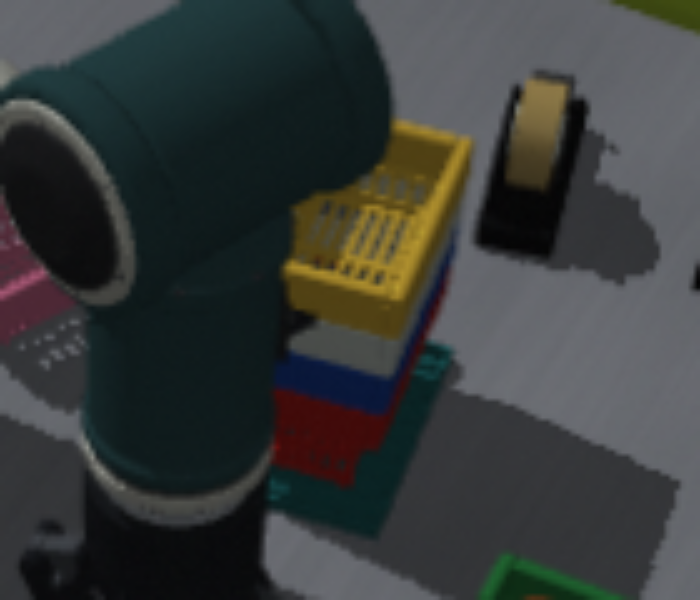

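```bash
python3 -c "
from h import *
print(bot.finish_job())"
```

```text
the job is handed in; nothing more can be done
None
```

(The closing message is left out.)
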